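# Weigh the pigment tin from behind the bottles

### The arm

A 6-joint arm with a two-finger parallel gripper is mounted at the origin on the work surface. World frame = base frame: x ahead of the robot, y to its left, z up, the work surface at z = 0. Lengths are in m, angles in degrees, forces in N, time in s.
With the tool pointing down it reaches from about 0.4 to 0.825 m from the base axis. Payload 7 kg.
Tool frame: the origin (TCP) lies at the very end of the fingers, on their centre line; the grasp point (between the pads) lies behind it (r.grasp_offset is the z of the grasp point in the tool frame, in m); z points along the fingers, y is the direction in which the jaws open and shut (so a half turn about z gives the same grasp; the last joint's range is limited). The gripper opens to 88 mm and grips with 3 to 60 N. Pads are 19 mm wide; open, the fingers measure 130 mm over their backs; the gripper's body (78 mm by 193 mm) begins 47 mm behind the grasp point.
Start: joints at [-49.67, 20.546, 0.682, 0, -70.136, -16.507], TCP at [0.273, -0.617, 0.199] pointing down, gripper open.
Joint ranges: [-176.03, 176.03], [-82.01, 121.73], [-58.28, 71.71], [-173.87, 95.51], [-174.79, -0.11], [-173.66, 173.66]. Speed limits (degrees/s): [136.94, 136.94, 172.46, 180, 180, 180].

### API

Orientations are given as [roll, pitch, yaw] about the fixed x, y, z axes, in that order (R = Rz(yaw) Ry(pitch) Rx(roll)).
In Python, from plant import r gives the robot as it stands. The module is installed in compiled form; this text tells all that it offers.
- The arm moves only by the tool servo_tool, never from a script. Its argument "targets" is a list of rows, each an object of numbers: "dx", "dy", "dz": the shift along the world's x, y, z in cm; "spin": the turn about the world's z in rad; "grip": the opening in per cent of the stroke, from 0 (shut) to 100 (fully open). A call has exactly 10 rows; each row is the pose to reach, as a shift and turn from the pose commanded when the call began; what a row does not reach only later rows make up. A row lasts 1/12 s, in which the tool goes at most 41.7 mm and 7.16 degrees, less where a joint would pass 70% of its speed; a pose out of reach is approached as far as the arm can. A call with a gripper value outside its range is refused whole. The fingers move at their own pace and stop on an object; "squeeze" is the grip in N (left out, the last holds). Time passes only in rows, so rows that repeat a pose let the fingers close, or fill a call up. It gives the time, the measured TCP pose, the force and the opening at its end, in the units of the state.
- r.get_state(): the state, without advancing time (a new reading comes with each control period).
- r.capture(name): name is "scene" or "top" or "wrist"; returns the picture (480x640x3 uint8, blue, green, red); there is no depth.
- r.get_calibration(name): a dict with "K" (3x3 intrinsics, pixels), "extrinsics" (4x4, takes a point from camera to world coordinates). Camera axes: x right, y down, z forward; pixel columns grow to the right and rows downward; lengths in m; the calibration is good to about 2 mm. A picture is of the moment at which its call begins: read the wrist's pose just before it. get_calibration takes no time and is no camera call; for the wrist camera it gives the pose at the moment of the call.
- r.close_job(): hands the job in, once; it reports no verdict.
Trained networks look in the newest picture that a camera, given by its name, has taken for a name from the list of things; names that differ only in an ending like _2 or _b are one class to them, and where a whole thing is asked for, a point or a joint stands for the part that bears it (a point fixed in the world has none). Each returns a list of dicts, best first, with "p" (0 to 1); they miss things now and then, are a little off and sometimes report something else, mostly with a low value. They report only what shows in the picture. A call takes as long as a camera call. They do not tell look-alikes from the thing itself.
- r.cut_out(name, camera): "mask" (480x640 bool, what is visible of it) and "extent" ([left, top, right, bottom] in pixels, round what is visible of it).
The state is a dict: "time_s": time; "joints": joint angles; "qd": joint speeds; "joint_torque": joint torques, N m; "tcp_pos": TCP position; "eef_rot": TCP orientation; "contact_force": force on the tool from outside, world axes, zero at the start; "moment": the same for the moment, N m; "gripper_width": finger opening in m.
Only numpy, scipy, OpenCV 4.12 (cv2) and the standard library are available. Lean on these libraries where they do the work, as an engineer would, in place of code of your own. Each camera call takes 0.05 s, during which the arm holds its last target. There are 200 camera calls.

### The job

The low round pigment tin at the back of the wooden caddy has to be weighed, but three tall containers stand in front of it: first move the bottle, the can and the jar all onto the black side tray, standing upright. Then set the tin in the middle of the scale's round pan, and after that stand each tall container back in the caddy exactly where it stood at the start. Leave the tin on the scale, never tip anything over, and do not disturb the cork block and the paint box that share the caddy's back row.

Things in the scene. Friction and masses are not known exactly. Their poses are not given: they have to be found in the camera images.
- bottle: loose amber glass bottle with paper label and black screw cap, 110 mm tall, round; straight body 46 mm in diameter up to 86 mm above its base, then a shoulder and a cap 31 mm across. Origin: centre of its underside, z up. About 0.15 to 0.31 kg. Stands at one of the three front places of the caddy; which one varies.
- can: loose rectangular metal solvent can, 40 mm (its x) by 60 mm (its y), body 100 mm tall, with a small round dark cap rising 12 mm above it near one narrow side. Origin: centre of its underside. About 0.17 to 0.35 kg. Stands at one of the three front places; its x axis is then within 6 degrees of the caddy's x axis.
- jar: loose round white plastic jar with white lid, 58 mm in diameter (57 mm below the lid, which is the top 18 mm), 95 mm tall. Origin: centre of its underside. About 0.2 to 0.39 kg. Stands at one of the three front places.
- pigment_tin: loose low round tin of bare metal, 58 mm in diameter at the lid, 34 mm tall: the thing to be weighed, the only low round thing in the caddy. Origin: centre of its underside. About 0.08 to 0.17 kg. Stands at one of the three back places.
- cork_block: loose cork sanding block, 44 mm (x) by 62 mm (y) by 30 mm tall, at one of the three back places; to be left where it is. Origin: centre of its underside.
- paint_box: loose flat metal paint box with white lid, 48 mm (x) by 60 mm (y) by 22 mm tall, at one of the three back places; to be left where it is. Origin: centre of its underside.
- caddy: fixed shallow wooden caddy, 200 mm (x) by 280 mm (y), floor 8 mm above the bench, lip 6 mm wide and 14 mm above the bench all round, no walls; not movable. Origin: centre of its underside; its x axis points away from the robot. Six pale inlaid places: front row at x = -37 mm, back row at x = +27 mm, each at y = -80, 0 and +80 mm; things start within 5 mm of these places. Caddy turned up to 12 degrees either way.
- side_tray: fixed empty black sheet-metal tray, 270 mm (its x) by 150 mm (its y), floor 4 mm above the bench, walls 4 mm thick and 16 mm high; its long side runs away from the robot. Left or right of the caddy, varies. Origin: centre of its underside. Room for three containers side by side along its x, 75 mm apart.
- scale_pan (a point): centre of the top face of the fixed weighing scale's round steel pan, 116 mm in diameter, 36 mm above the bench; z up. The pan is rigid. The scale's white body is 190 mm by 150 mm. On the other side of the caddy from the tray.
There are look-alikes about, which are no part of the job. What is shaped like the can but blue or green is not meant.

How it is judged:
By the outcome, as a careful person would: the job done as asked, in the order asked, and still so for the second after the job is handed in, with the robot touching nothing.
It also fails if it takes over 138 s, if anything falls off the work surface, if the arm or the gripper's body presses on something with over 40 N, if the wrist force passes 120 N, or if a joint passes its speed limit or range.

## Working session

There is one attempt and no reset: what is moved stays moved. The work goes in short steps, Python scripts to look and compute and a tool call to move; the robot and the scene stay as the last step left them, time stands still between calls to the robot, and variables do not carry over. Pictures are saved under pics/ and viewed, about 12 in all and at most 16, crops included, and the job is handed in when it is done.

Besides the shell and the picture viewer there is one more tool, called in YAML: its name, and indented under it one key for each argument. servo_tool: Moves the arm, as the interface text tells. Its arguments: {"type":"object","properties":{"targets":{"type":"array"},"squeeze":{"type":"number"}},"required":["targets"]}

```bash
mkdir -p pics; ls
python3 - <<'E'
from plant import r
import cv2,numpy as np
s=r.get_state();print(s['time_s'],s['tcp_pos'],s['eef_rot'],s['gripper_width'],r.grasp_offset)
for c in ['scene','top']:
    im=r.capture(c);cv2.imwrite(f'pics/{c}0.png',im)
    k=r.get_calibration(c);print(c,np.round(k['K'],1).tolist(),np.round(k['extrinsics'],4).tolist())
E
```

```text
pics
0.0 [ 0.27239945 -0.61700648  0.19820734] [ 1.79903246e+02 -8.82119661e-03 -1.56182343e+02] 0.08731682783991779 -0.0188
scene [[503.2, 0.0, 324.3], [0.0, 503.2, 228.2], [0.0, 0.0, 1.0]] [[0.5359, 0.448, -0.7156, 1.2508], [0.8442, -0.2744, 0.4604, -0.4603], [0.0099, -0.8508, -0.5253, 0.5925], [0.0, 0.0, 0.0, 1.0]]
top [[580.9, 0.0, 333.9], [0.0, 580.9, 241.0], [0.0, 0.0, 1.0]] [[0.0185, -0.9936, 0.1113, 0.3843], [-0.9998, -0.0189, -0.0021, 0.0028], [0.0041, -0.1113, -0.9938, 1.1228], [0.0, 0.0, 0.0, 1.0]]
```

View pics/top0.png

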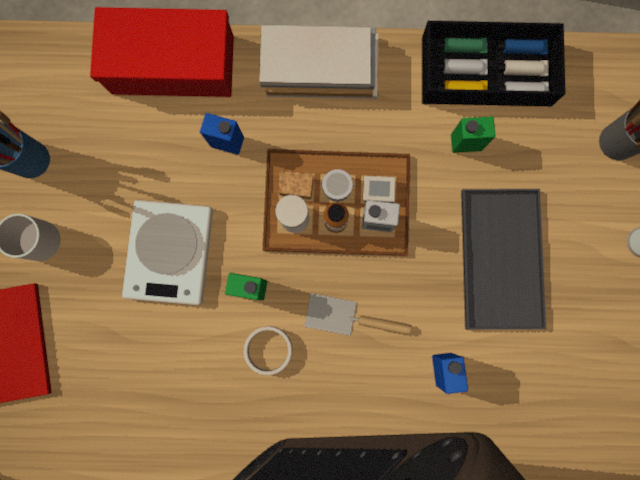

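View pics/scene0.png

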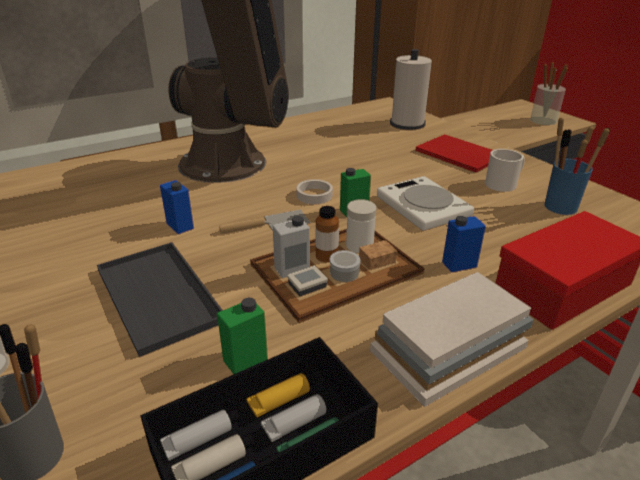

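Top view: the caddy is at about (337,202), with the jar, bottle and silver can in front (left to right) and the cork, tin and paint box behind. The tray is on the right (y<0) and the scale on the left; the blue and green cans are look-alikes. Next I fit the poses.

```bash
cat > h.py <<'E'
from plant import r
import cv2,numpy as np
from scipy.optimize import minimize
def cam(c):
    k=r.get_calibration(c);return k['K'],np.linalg.inv(k['extrinsics'])
def proj(P,k):
    q=P@k[1][:3,:3].T+k[1][:3,3];q=q@k[0].T;return q[:,:2]/q[:,2:]
def circ(rad,z,n=40):
    a=np.linspace(0,2*np.pi,n,endpoint=False);return np.c_[rad*np.cos(a),rad*np.sin(a),0*a+z]
def box(a,b,z0,z1):return np.array([[x,y,z] for x in(-a/2,a/2) for y in(-b/2,b/2) for z in(z0,z1)])
M={'bottle':[np.r_[circ(.023,0),circ(.023,.086)],np.r_[circ(.023,.086),circ(.0155,.095),circ(.0155,.110)]],
'can':[box(.04,.06,0,.1)],
'jar':[np.r_[circ(.0285,0),circ(.0285,.077)],np.r_[circ(.029,.077),circ(.029,.095)]],
'pigment_tin':[np.r_[circ(.029,0),circ(.029,.034)]],
'cork_block':[box(.044,.062,0,.03)],'paint_box':[box(.048,.06,0,.022)],
'caddy':[box(.2,.28,0,.014)],'side_tray':[box(.27,.15,0,.016)]}
def rend(parts,p,k,S=4):
    m=np.zeros((480*S,640*S),np.uint8);c,s=np.cos(p[2]),np.sin(p[2])
    R=np.array([[c,-s,0],[s,c,0],[0,0,1]])
    for P in parts:
        uv=proj(P@R.T+[p[0],p[1],p[3]],k);h=cv2.convexHull(np.round(uv*S+S/2-.5).astype(np.int32));cv2.fillConvexPoly(m,h,1)
    return m
def pix2w(u,v,z,k):
    T=np.linalg.inv(k[1]);d=T[:3,:3]@np.linalg.inv(k[0])@[u,v,1];o=T[:3,3];return o+d*(z-o[2])/d[2]
def fit(name,mask,k,z,yaw=0,fity=True):
    """xy(yaw) of the thing standing at height z by silhouette overlap"""
    S=4;m=cv2.resize(mask.astype(np.uint8),(640*S,480*S),interpolation=cv2.INTER_LINEAR) if 0 else cv2.resize(mask.astype(np.float32),(640*S,480*S))>.5
    ys,xs=np.nonzero(mask);p0=pix2w(xs.mean(),ys.mean(),z+np.mean(M[name][0][:,2]),k)
    def f(q):
        a=rend(M[name],[q[0]/1000,q[1]/1000,np.radians(q[2]) if fity else yaw,z],k).astype(bool)
        return 1-(a&m).sum()/(a|m).sum()
    q0=np.array([p0[0]*1000,p0[1]*1000,np.degrees(yaw)]);best=None
    for d in (6,3):
        sim=np.array([q0,q0+[d,0,0],q0+[0,d,0],q0+[0,0,d]])
        o=minimize(f,q0,method='Nelder-Mead',options=dict(initial_simplex=sim,xatol=.05,fatol=1e-5,maxiter=150));q0=o.x
    return q0,1-o.fun
E
python3 - <<'E'
from h import *
im=r.capture('top');k=cam('top');vis=im.copy()
for n,z in [('caddy',0),('side_tray',0),('bottle',.008),('can',.008),('jar',.008),('pigment_tin',.008),('cork_block',.008),('paint_box',.008),('scale_pan',None)]:
    for d in r.cut_out(n,'top')[:4]:
        m=d['mask']
        e=d['extent']
        if d['p']<.3: continue
        if z is None: print(n,d['p'],e);vis[m]=vis[m]//2+np.array([0,0,120],np.uint8);continue
        if n=='can':
            hsv=cv2.cvtColor(im,cv2.COLOR_BGR2HSV)[m].mean(0)
            if hsv[1]>110: continue
        q,iou=fit(n,m,k,z,fity=n not in('bottle','jar','pigment_tin'));print(n,round(d['p'],2),np.round(e),np.round(q,1),round(iou,3))
        a=cv2.resize(rend(M[n],[q[0]/1000,q[1]/1000,np.radians(q[2]),z],k,1),(640,480))
        cv2.drawContours(vis,cv2.findContours(a,0,1)[0],-1,(0,255,255),1)
# pan: bright disc ellipse via Hough on grey crop
g=cv2.cvtColor(im,6)[190:315,115:220]
h=cv2.HoughCircles(cv2.GaussianBlur(g,(5,5),1),3,1.2,60,param1=80,param2=15,minRadius=26,maxRadius=40);print(h)
for c in (h[0][:1] if h is not None else []):
    print(pix2w(c[0]+115,c[1]+190,.036,k),c[2]);cv2.circle(vis,(int(c[0]+115),int(c[1]+190)),int(c[2]),(0,255,255),1)
cv2.imwrite('pics/v1.png',cv2.resize(vis[100:340,100:580],(800,400),interpolation=cv2.INTER_CUBIC))
E
```

```text
caddy 0.81 [262. 148. 410. 257.] [585.4  -2.5  -0.9] 0.649
side_tray 0.6 [461. 187. 548. 332.] [ 481.6 -324.     1.2] 0.988
bottle 0.6 [321. 202. 350. 233.] [547.6  -0.9   1.5] 0.929
can 0.97 [358. 198. 399. 235.] [550.2 -82.8  -7.9] 0.958
jar 0.9 [274. 197. 309. 236.] [551.4  78.6   5.5] 0.933
pigment_tin 0.68 [322. 170. 352. 200.] [614.2  -2.7   6.9] 0.891
cork_block 0.67 [281. 171. 312. 202.] [614.9  76.1  -7.1] 0.901
paint_box 0.82 [364. 178. 400. 204.] [ 6.095e+02 -8.360e+01 -3.000e-01] 0.907
paint_box 0.55 [124. 200. 214. 303.] [486.1 304.6  29.1] 0.12
scale_pan 0.84 [120.3, 200.1, 213.7, 304.0]
[[[51.000004 53.4      31.28    ]]]
[0.4955506  0.31592624 0.036     ] 31.28
```

View pics/v1.png

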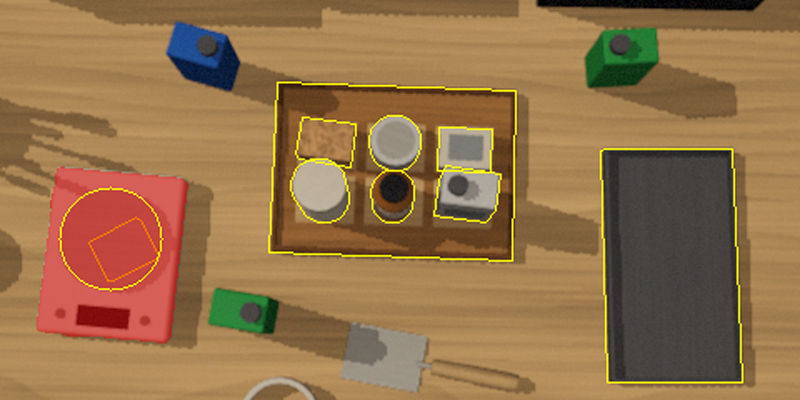

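The overlays match the picture. I'll move above the can and look with the wrist camera.

servo_tool:
  targets:
    - {"dx":1.5,"dy":3,"dz":1,"spin":0.1,"grip":100}
    - {"dx":4,"dy":6,"dz":2,"spin":0.2,"grip":100}
    - {"dx":6,"dy":9,"dz":3,"spin":0.3,"grip":100}
    - {"dx":8,"dy":12,"dz":4,"spin":0.4,"grip":100}
    - {"dx":10,"dy":15,"dz":5,"spin":0.5,"grip":100}
    - {"dx":11.5,"dy":18,"dz":6,"spin":0.6,"grip":100}
    - {"dx":13,"dy":21,"dz":6.5,"spin":0.7,"grip":100}
    - {"dx":14.5,"dy":24,"dz":7,"spin":0.8,"grip":100}
    - {"dx":16,"dy":27,"dz":7.5,"spin":0.9,"grip":100}
    - {"dx":17.5,"dy":30,"dz":8,"spin":1.0,"grip":100}
  squeeze: 25

```text
time_s: 1.43
tcp_pos: [0.4481, -0.3159, 0.2798]
eef_rot: [-180.0, -0.0, -98.6]
contact_force: [1.0, -0.4, 0.1]
gripper_width: 0.0875
```

servo_tool:
  targets:
    - {"dx":1.5,"dy":3,"spin":0.03,"grip":100}
    - {"dx":3,"dy":6,"spin":0.05,"grip":100}
    - {"dx":4.5,"dy":9,"spin":0.05,"grip":100}
    - {"dx":6,"dy":12,"spin":0.05,"grip":100}
    - {"dx":7.5,"dy":15,"spin":0.05,"grip":100}
    - {"dx":8.5,"dy":18,"spin":0.05,"grip":100}
    - {"dx":9,"dy":20.5,"spin":0.05,"grip":100}
    - {"dx":9.5,"dy":22,"spin":0.05,"grip":100}
    - {"dx":10,"dy":23.2,"spin":0.05,"grip":100}
    - {"dx":10,"dy":23.2,"spin":0.05,"grip":100}

```text
validation failed for argument at $.ta...
```

Run:
```python
from h import *
s=r.get_state();print(s['time_s'],s['tcp_pos'],s['eef_rot'],s['joints'])
k=cam('wrist');im=r.capture('wrist');vis=im.copy();print(np.round(np.linalg.inv(k[1]),3))
for n in ['bottle','can','jar','pigment_tin','paint_box','cork_block']:
    for d in r.cut_out(n,'wrist')[:2]:
        if d['p']<.3: continue
        q,iou=fit(n,d['mask'],k,.008,fity=n in('can','paint_box','cork_block'));print(n,round(d['p'],2),np.round(d['extent']),np.round(q,1),round(iou,3))
        a=cv2.resize(rend(M[n],[q[0]/1000,q[1]/1000,np.radians(q[2]),.008],k,1),(640,480))
        cv2.drawContours(vis,cv2.findContours(a,0,1)[0],-1,(0,255,255),1)
cv2.imwrite('pics/w1.png',vis)
```

```text
1.4333 [ 0.44806386 -0.31592003  0.27976027] [-1.79957932e+02 -3.86102132e-03 -9.85982568e+01] [-1.47093730e+01  6.04864707e+00 -7.91218598e+00 -6.58927289e-04
 -7.59969270e+01  6.11127691e+00]
[[-0.989  0.144  0.043  0.437]
 [ 0.15   0.95   0.275 -0.391]
 [-0.001  0.278 -0.96   0.465]
 [ 0.     0.     0.     1.   ]]
can 0.94 [431. 234. 511. 296.] [ 278.4 -219.9  -58.3] 0.843
can 0.89 [ 85. 242. 170. 294.] [ 697.2 -268.1   19.6] 0.498
paint_box 0.63 [221. 342. 262. 382.] [611.8 -84.9 -10. ] 0.841
```

View pics/w1.png

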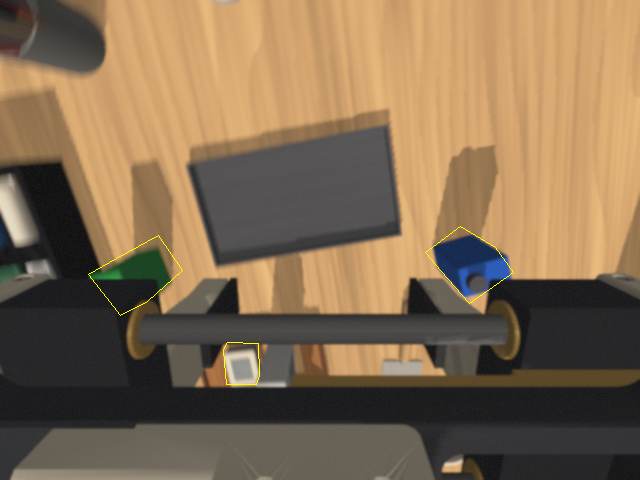

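The wrist picture shows the tray at (295,195), and the can half hidden behind the gripper at (275,365). The second call was refused because rows need every field, so I repeat it.

servo_tool:
  targets:
    - {"dx":1.5,"dy":3,"dz":0,"spin":0.03,"grip":100}
    - {"dx":3,"dy":6,"dz":0,"spin":0.03,"grip":100}
    - {"dx":4.5,"dy":9,"dz":0,"spin":0.03,"grip":100}
    - {"dx":6,"dy":12,"dz":0,"spin":0.03,"grip":100}
    - {"dx":7.5,"dy":15,"dz":0,"spin":0.03,"grip":100}
    - {"dx":8.5,"dy":18,"dz":0,"spin":0.03,"grip":100}
    - {"dx":9.5,"dy":20.5,"dz":0,"spin":0.03,"grip":100}
    - {"dx":10,"dy":22,"dz":0,"spin":0.03,"grip":100}
    - {"dx":10.1,"dy":23.3,"dz":0,"spin":0.03,"grip":100}
    - {"dx":10.1,"dy":23.3,"dz":0,"spin":0.03,"grip":100}

```text
time_s: 2.62
tcp_pos: [0.5487, -0.0836, 0.2787]
eef_rot: [180.0, 0.0, -97.2]
contact_force: [-0.3, -0.2, -0.1]
gripper_width: 0.0875
```

```bash
cat > look.py <<'E'
import sys
from h import *
def look(names,pic=None,z=.008,c='wrist',zs={}):
    s=r.get_state();print(round(s['time_s'],2),np.round(s['tcp_pos'],4),np.round(s['eef_rot'],1),s['contact_force'],round(s['gripper_width'],4))
    k=cam(c);im=r.capture(c);vis=im.copy()
    for n in names:
        for d in r.cut_out(n,c)[:3]:
            if d['p']<.3: continue
            m=d['mask']
            if n=='can' and cv2.cvtColor(im,cv2.COLOR_BGR2HSV)[m].mean(0)[1]>110: continue
            zz=zs.get(n,z)
            q,iou=fit(n,m,k,zz,fity=n in('can','paint_box','cork_block'));print(n,round(d['p'],2),np.round(d['extent']),np.round(q,1),round(iou,3))
            a=cv2.resize(rend(M[n],[q[0]/1000,q[1]/1000,np.radians(q[2]),zz],k,1),(640,480))
            cv2.drawContours(vis,cv2.findContours(a,0,1)[0],-1,(0,255,255),1)
    if pic: cv2.imwrite(f'pics/{pic}.png',vis)
E
python3 - <<'E'
from look import *
look(['can','bottle','jar'],'w2')
E
```

```text
2.62 [ 0.5487 -0.0836  0.2787] [180.    0.  -97.2] [-0.25518178 -0.16857489 -0.11696097] 0.0875
can 0.83 [301. 178. 339. 244.] [551.6 -84.1  -5.9] 0.932
bottle 0.87 [312. 238. 352. 302.] [548.9  -3.8   3.8] 0.951
jar 0.85 [318. 294. 359. 361.] [553.4  76.5  10.9] 0.409
```

View pics/w2.png

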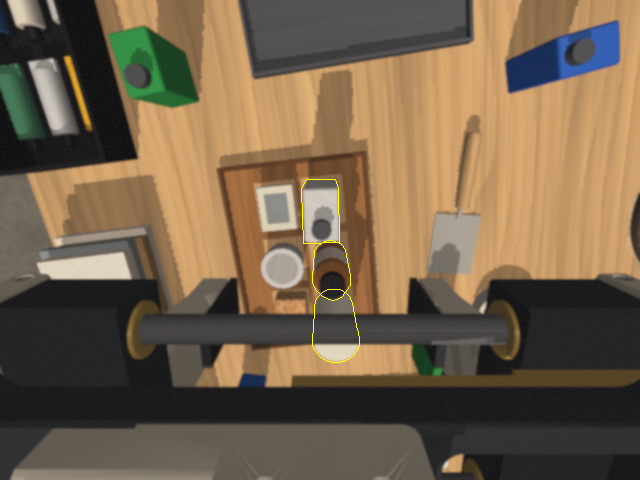

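The wrist fits agree with the top view: can (551,-84), bottle (549,-3), jar (552,77). Now descend on the can and grip it.

servo_tool:
  targets:
    - {"dx":0.2,"dy":0,"dz":-2,"spin":0.02,"grip":100}
    - {"dx":0.2,"dy":0,"dz":-5,"spin":0.02,"grip":100}
    - {"dx":0.2,"dy":0,"dz":-8.5,"spin":0.02,"grip":100}
    - {"dx":0.2,"dy":0,"dz":-12,"spin":0.02,"grip":100}
    - {"dx":0.2,"dy":0,"dz":-15,"spin":0.02,"grip":100}
    - {"dx":0.2,"dy":0,"dz":-17.5,"spin":0.02,"grip":100}
    - {"dx":0.2,"dy":0,"dz":-19.5,"spin":0.02,"grip":100}
    - {"dx":0.2,"dy":0,"dz":-21,"spin":0.02,"grip":100}
    - {"dx":0.2,"dy":0,"dz":-21.7,"spin":0.02,"grip":100}
    - {"dx":0.2,"dy":0,"dz":-21.7,"spin":0.02,"grip":60}

```text
time_s: 3.65
tcp_pos: [0.5494, -0.0855, 0.0607]
eef_rot: [179.8, -0.0, -96.1]
contact_force: [0.4, 0.1, 0.7]
gripper_width: 0.0847
```

servo_tool:
  targets:
    - {"dx":0,"dy":0,"dz":0,"spin":0,"grip":45}
    - {"dx":0,"dy":0,"dz":0,"spin":0,"grip":45}
    - {"dx":0,"dy":0,"dz":0,"spin":0,"grip":40}
    - {"dx":0,"dy":0,"dz":0,"spin":0,"grip":35}
    - {"dx":0,"dy":0,"dz":0,"spin":0,"grip":30}
    - {"dx":0,"dy":0,"dz":0,"spin":0,"grip":30}
    - {"dx":0,"dy":0,"dz":0,"spin":0,"grip":30}
    - {"dx":0,"dy":0,"dz":0,"spin":0,"grip":30}
    - {"dx":0,"dy":0,"dz":0,"spin":0,"grip":30}
    - {"dx":0,"dy":0,"dz":0,"spin":0,"grip":30}

```text
time_s: 4.48
tcp_pos: [0.5508, -0.0844, 0.0624]
eef_rot: [-180.0, 0.0, -96.0]
contact_force: [-0.9, 1.4, 3.8]
gripper_width: 0.0399
```

The can is gripped at 39.9 mm. Carry it to the far slot of the tray, turned so the jaws lie across the tray.

servo_tool:
  targets:
    - {"dx":0,"dy":0,"dz":1,"spin":0,"grip":30}
    - {"dx":0,"dy":0,"dz":3,"spin":0,"grip":30}
    - {"dx":0,"dy":0,"dz":5.5,"spin":0,"grip":30}
    - {"dx":0,"dy":-1,"dz":8,"spin":-0.08,"grip":30}
    - {"dx":0,"dy":-3,"dz":9,"spin":-0.2,"grip":30}
    - {"dx":0.1,"dy":-6,"dz":9,"spin":-0.32,"grip":30}
    - {"dx":0.2,"dy":-9,"dz":9,"spin":-0.44,"grip":30}
    - {"dx":0.3,"dy":-12,"dz":9,"spin":-0.56,"grip":30}
    - {"dx":0.4,"dy":-15,"dz":9,"spin":-0.68,"grip":30}
    - {"dx":0.5,"dy":-18,"dz":9,"spin":-0.8,"grip":30}

```text
time_s: 5.32
tcp_pos: [0.555, -0.2657, 0.1524]
eef_rot: [180.0, -0.0, -142.2]
contact_force: [1.0, 0.5, -1.6]
gripper_width: 0.04
```

servo_tool:
  targets:
    - {"dx":0,"dy":-2,"dz":0,"spin":-0.12,"grip":30}
    - {"dx":0,"dy":-4,"dz":0,"spin":-0.24,"grip":30}
    - {"dx":0,"dy":-5.2,"dz":0,"spin":-0.36,"grip":30}
    - {"dx":0,"dy":-5.9,"dz":-0.5,"spin":-0.48,"grip":30}
    - {"dx":0,"dy":-5.9,"dz":-2,"spin":-0.59,"grip":30}
    - {"dx":0,"dy":-5.9,"dz":-4,"spin":-0.645,"grip":30}
    - {"dx":0,"dy":-5.9,"dz":-6,"spin":-0.645,"grip":30}
    - {"dx":0,"dy":-5.9,"dz":-8,"spin":-0.645,"grip":30}
    - {"dx":0,"dy":-5.9,"dz":-9,"spin":-0.645,"grip":30}
    - {"dx":0,"dy":-5.9,"dz":-9.3,"spin":-0.645,"grip":30}

```text
time_s: 6.15
tcp_pos: [0.5541, -0.323, 0.0582]
eef_rot: [179.9, -0.2, -178.8]
contact_force: [-7.4, 6.8, 15.7]
gripper_width: 0.0399
```

Run:
```python
from look import *
look(['can'],z=.004,c='top')
```

```text
6.15 [ 0.5541 -0.323   0.0582] [ 179.9   -0.2 -178.8] [-7.38395362  6.78021792 15.7396008 ] 0.0399
can 0.69 [509. 198. 528. 235.] [ 554.  -334.6   54.7] 0.073
```

The can rests on the tray floor (about 16 N of contact). Release it, rise, and go over to the bottle.

servo_tool:
  targets:
    - {"dx":0,"dy":0,"dz":0.1,"spin":0,"grip":60}
    - {"dx":0,"dy":0,"dz":0.1,"spin":0,"grip":80}
    - {"dx":0,"dy":0,"dz":0.1,"spin":0,"grip":100}
    - {"dx":0,"dy":0,"dz":0.1,"spin":0,"grip":100}
    - {"dx":0,"dy":0,"dz":1.5,"spin":0,"grip":100}
    - {"dx":0,"dy":0,"dz":4,"spin":0,"grip":100}
    - {"dx":0,"dy":0,"dz":7,"spin":0,"grip":100}
    - {"dx":0,"dy":0,"dz":9.5,"spin":0,"grip":100}
    - {"dx":0,"dy":1.5,"dz":11,"spin":0.1,"grip":100}
    - {"dx":0,"dy":4,"dz":11,"spin":0.22,"grip":100}

```text
time_s: 7.08
tcp_pos: [0.5576, -0.2855, 0.1736]
eef_rot: [-179.8, 0.3, -166.1]
contact_force: [0.8, 0.2, 0.1]
gripper_width: 0.0874
```

servo_tool:
  targets:
    - {"dx":0,"dy":3,"dz":0,"spin":0.12,"grip":100}
    - {"dx":0,"dy":6,"dz":0,"spin":0.24,"grip":100}
    - {"dx":-0.1,"dy":9.5,"dz":0,"spin":0.36,"grip":100}
    - {"dx":-0.2,"dy":13,"dz":0,"spin":0.48,"grip":100}
    - {"dx":-0.3,"dy":16.5,"dz":0,"spin":0.6,"grip":100}
    - {"dx":-0.4,"dy":20,"dz":0,"spin":0.72,"grip":100}
    - {"dx":-0.5,"dy":23,"dz":0,"spin":0.84,"grip":100}
    - {"dx":-0.6,"dy":25.5,"dz":0,"spin":0.96,"grip":100}
    - {"dx":-0.7,"dy":27,"dz":0,"spin":1.08,"grip":100}
    - {"dx":-0.75,"dy":28.1,"dz":0,"spin":1.2,"grip":100}

```text
time_s: 7.92
tcp_pos: [0.5481, -0.0006, 0.1697]
eef_rot: [-179.9, 0.0, -97.0]
contact_force: [-0.7, -0.9, 0.5]
gripper_width: 0.0876
```

servo_tool:
  targets:
    - {"dx":0,"dy":0,"dz":0,"spin":0.11,"grip":100}
    - {"dx":0,"dy":0,"dz":0,"spin":0.11,"grip":100}
    - {"dx":0,"dy":0,"dz":0,"spin":0.11,"grip":100}
    - {"dx":0,"dy":0,"dz":0,"spin":0.11,"grip":100}
    - {"dx":0,"dy":0,"dz":0,"spin":0.11,"grip":100}
    - {"dx":0,"dy":0,"dz":0,"spin":0.11,"grip":100}
    - {"dx":0,"dy":0,"dz":0,"spin":0.11,"grip":100}
    - {"dx":0,"dy":0,"dz":0,"spin":0.11,"grip":100}
    - {"dx":0,"dy":0,"dz":0,"spin":0.11,"grip":100}
    - {"dx":0,"dy":0,"dz":0,"spin":0.11,"grip":100}

```text
time_s: 8.75
tcp_pos: [0.5481, -0.0026, 0.1692]
eef_rot: [180.0, -0.0, -91.2]
contact_force: [0.4, -0.1, 0.8]
gripper_width: 0.0879
```

Run:
```python
from look import *
look(['bottle','jar'],'w3')
```

```text
8.75 [ 0.5481 -0.0026  0.1692] [180.   -0.  -91.2] [ 0.44572125 -0.05498083  0.76083352] 0.0879
bottle 0.95 [299. 195. 352. 267.] [548.8  -3.9   4.1] 0.959
bottle 0.49 [235. 257. 288. 314.] [603.2  40.8  15.9] 0.607
jar 0.85 [292. 267. 350. 361.] [553.   75.2   1.2] 0.564
```

View pics/w3.png

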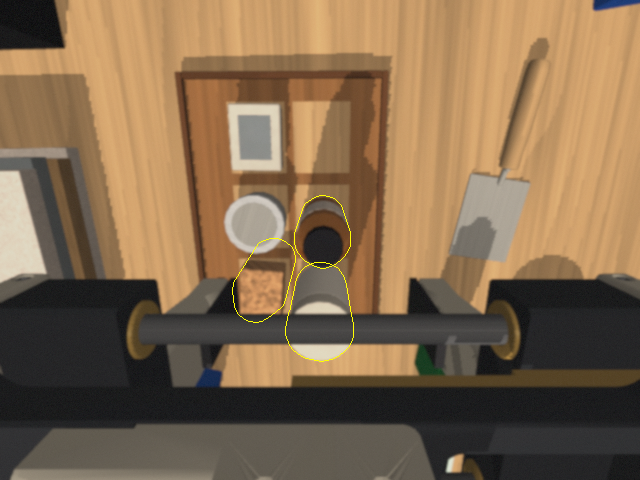

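The view shows the bottle at (323,235), centred in x between the jaws. Its fit (549,-4) agrees with the top camera to within 2–3 mm. Descend and grip.

servo_tool:
  targets:
    - {"dx":0,"dy":-0.05,"dz":-1,"spin":0,"grip":100}
    - {"dx":0,"dy":-0.05,"dz":-3.5,"spin":0,"grip":100}
    - {"dx":0,"dy":-0.05,"dz":-6.5,"spin":0,"grip":100}
    - {"dx":0,"dy":-0.05,"dz":-9,"spin":0,"grip":100}
    - {"dx":0,"dy":-0.05,"dz":-10.5,"spin":0,"grip":90}
    - {"dx":0,"dy":-0.05,"dz":-11.2,"spin":0,"grip":75}
    - {"dx":0,"dy":-0.05,"dz":-11.2,"spin":0,"grip":60}
    - {"dx":0,"dy":-0.05,"dz":-11.2,"spin":0,"grip":55}
    - {"dx":0,"dy":-0.05,"dz":-11.2,"spin":0,"grip":50}
    - {"dx":0,"dy":-0.05,"dz":-11.2,"spin":0,"grip":45}

```text
time_s: 9.73
tcp_pos: [0.549, -0.0027, 0.0584]
eef_rot: [-179.9, 0.0, -91.1]
contact_force: [0.7, -0.1, -0.2]
gripper_width: 0.0531
```

servo_tool:
  targets:
    - {"dx":0,"dy":0,"dz":0,"spin":0,"grip":40}
    - {"dx":0,"dy":0,"dz":0,"spin":0,"grip":40}
    - {"dx":0,"dy":0,"dz":0,"spin":0,"grip":40}
    - {"dx":0,"dy":0,"dz":0,"spin":0,"grip":40}
    - {"dx":0,"dy":0,"dz":0,"spin":0,"grip":40}
    - {"dx":0,"dy":0,"dz":0.5,"spin":0,"grip":40}
    - {"dx":0,"dy":0,"dz":2,"spin":0,"grip":40}
    - {"dx":0,"dy":0,"dz":4.5,"spin":0,"grip":40}
    - {"dx":0,"dy":0,"dz":7,"spin":0,"grip":40}
    - {"dx":0,"dy":0,"dz":9,"spin":0,"grip":40}

```text
time_s: 10.57
tcp_pos: [0.5481, -0.003, 0.1488]
eef_rot: [-180.0, 0.0, -91.1]
contact_force: [0.8, 1.0, -3.0]
gripper_width: 0.0449
```

The bottle is held at 44.9 mm. Carry it to the middle slot.

servo_tool:
  targets:
    - {"dx":-0.5,"dy":-1,"dz":1,"spin":-0.1,"grip":40}
    - {"dx":-1.5,"dy":-3,"dz":2,"spin":-0.2,"grip":40}
    - {"dx":-2.5,"dy":-6,"dz":2.5,"spin":-0.32,"grip":40}
    - {"dx":-3.5,"dy":-9.5,"dz":2.5,"spin":-0.44,"grip":40}
    - {"dx":-4.5,"dy":-13,"dz":2.5,"spin":-0.56,"grip":40}
    - {"dx":-5.3,"dy":-16.5,"dz":2.5,"spin":-0.68,"grip":40}
    - {"dx":-6,"dy":-20,"dz":2.5,"spin":-0.8,"grip":40}
    - {"dx":-6.4,"dy":-23.5,"dz":2.5,"spin":-0.92,"grip":40}
    - {"dx":-6.7,"dy":-26.5,"dz":2.5,"spin":-1.04,"grip":40}
    - {"dx":-6.7,"dy":-29,"dz":2.5,"spin":-1.16,"grip":40}

```text
time_s: 11.4
tcp_pos: [0.4798, -0.2949, 0.1722]
eef_rot: [180.0, -0.0, -158.0]
contact_force: [0.9, 0.6, -2.0]
gripper_width: 0.0449
```

servo_tool:
  targets:
    - {"dx":0,"dy":-1.5,"dz":0,"spin":-0.12,"grip":40}
    - {"dx":0,"dy":-2.5,"dz":-0.5,"spin":-0.24,"grip":40}
    - {"dx":0,"dy":-3.1,"dz":-2,"spin":-0.34,"grip":40}
    - {"dx":0,"dy":-3.1,"dz":-4.5,"spin":-0.37,"grip":40}
    - {"dx":0,"dy":-3.1,"dz":-7,"spin":-0.37,"grip":40}
    - {"dx":0,"dy":-3.1,"dz":-9,"spin":-0.37,"grip":40}
    - {"dx":0,"dy":-3.1,"dz":-10.5,"spin":-0.37,"grip":40}
    - {"dx":0,"dy":-3.1,"dz":-11.3,"spin":-0.37,"grip":40}
    - {"dx":0,"dy":-3.1,"dz":-11.8,"spin":-0.37,"grip":40}
    - {"dx":0,"dy":-3.1,"dz":-11.8,"spin":-0.37,"grip":40}

```text
time_s: 12.23
tcp_pos: [0.4817, -0.3242, 0.0548]
eef_rot: [-180.0, 0.0, -178.8]
contact_force: [0.3, -0.1, -1.3]
gripper_width: 0.0448
```

servo_tool:
  targets:
    - {"dx":0,"dy":0,"dz":-0.15,"spin":0,"grip":40}
    - {"dx":0,"dy":0,"dz":-0.15,"spin":0,"grip":40}
    - {"dx":0,"dy":0,"dz":-0.1,"spin":0,"grip":60}
    - {"dx":0,"dy":0,"dz":-0.1,"spin":0,"grip":80}
    - {"dx":0,"dy":0,"dz":-0.1,"spin":0,"grip":100}
    - {"dx":0,"dy":0,"dz":0,"spin":0,"grip":100}
    - {"dx":0,"dy":0,"dz":2,"spin":0,"grip":100}
    - {"dx":0,"dy":0,"dz":5,"spin":0,"grip":100}
    - {"dx":0,"dy":0,"dz":8.5,"spin":0,"grip":100}
    - {"dx":0,"dy":0,"dz":11.5,"spin":0,"grip":100}

```text
time_s: 13.07
tcp_pos: [0.4811, -0.3241, 0.1711]
eef_rot: [-180.0, -0.0, -178.8]
contact_force: [1.5, 0.4, 0.2]
gripper_width: 0.0868
```

servo_tool:
  targets:
    - {"dx":0.2,"dy":2,"dz":0,"spin":0.12,"grip":100}
    - {"dx":0.6,"dy":5,"dz":0,"spin":0.24,"grip":100}
    - {"dx":1.2,"dy":8.5,"dz":0,"spin":0.36,"grip":100}
    - {"dx":2,"dy":12,"dz":0,"spin":0.48,"grip":100}
    - {"dx":2.8,"dy":16,"dz":0,"spin":0.6,"grip":100}
    - {"dx":3.6,"dy":20,"dz":0,"spin":0.72,"grip":100}
    - {"dx":4.5,"dy":24,"dz":0,"spin":0.84,"grip":100}
    - {"dx":5.4,"dy":28,"dz":0,"spin":0.96,"grip":100}
    - {"dx":6.2,"dy":31.5,"dz":0,"spin":1.08,"grip":100}
    - {"dx":6.8,"dy":35,"dz":0,"spin":1.2,"grip":100}

```text
time_s: 13.9
tcp_pos: [0.5494, 0.0281, 0.1694]
eef_rot: [-180.0, 0.0, -109.7]
contact_force: [1.0, -1.0, 0.2]
gripper_width: 0.0879
```

servo_tool:
  targets:
    - {"dx":0.1,"dy":2.5,"dz":0,"spin":0.12,"grip":100}
    - {"dx":0.2,"dy":4.2,"dz":0,"spin":0.24,"grip":100}
    - {"dx":0.25,"dy":5.15,"dz":0,"spin":0.33,"grip":100}
    - {"dx":0.25,"dy":5.15,"dz":0,"spin":0.33,"grip":100}
    - {"dx":0.25,"dy":5.15,"dz":0,"spin":0.33,"grip":100}
    - {"dx":0.25,"dy":5.15,"dz":0,"spin":0.33,"grip":100}
    - {"dx":0.25,"dy":5.15,"dz":0,"spin":0.33,"grip":100}
    - {"dx":0.25,"dy":5.15,"dz":0,"spin":0.33,"grip":100}
    - {"dx":0.25,"dy":5.15,"dz":0,"spin":0.33,"grip":100}
    - {"dx":0.25,"dy":5.15,"dz":0,"spin":0.33,"grip":100}

```text
time_s: 14.73
tcp_pos: [0.5516, 0.077, 0.1693]
eef_rot: [-180.0, 0.0, -91.2]
contact_force: [-1.0, 0.4, 0.2]
gripper_width: 0.0878
```

Run:
```python
from look import *
look(['jar','pigment_tin','cork_block','paint_box'],'w4')
```

```text
14.73 [0.5516 0.077  0.1693] [-180.     0.   -91.2] [-0.9670188   0.40468964  0.15595113] 0.0878
jar 0.64 [288. 194. 352. 276.] [ 5.529e+02  7.520e+01 -5.000e-01] 0.947
pigment_tin 0.56 [219. 103. 286. 173.] [ 6.152e+02 -4.600e+00  1.000e-01] 0.964
cork_block 0.81 [232. 187. 284. 255.] [615.   73.8  -4.9] 0.955
paint_box 0.87 [222.   0. 282.  82.] [610.3 -85.4  -1.4] 0.922
```

View pics/w4.png

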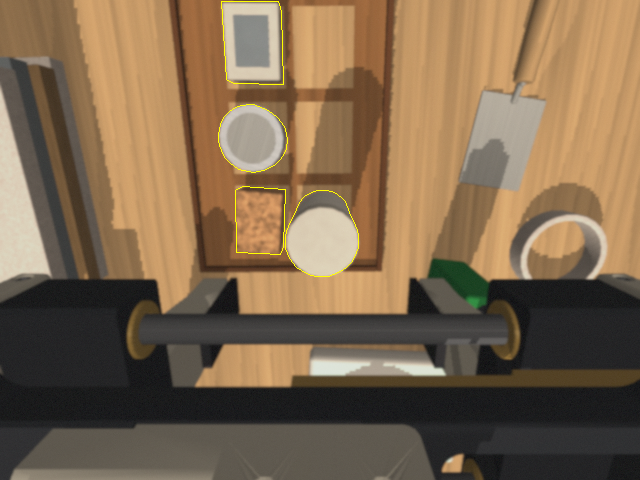

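The jar fits at (553,75) and the top view says (551,79), so the TCP at (552,77) lies between them. Grip.

servo_tool:
  targets:
    - {"dx":0,"dy":-0.05,"dz":-1,"spin":0,"grip":100}
    - {"dx":0,"dy":-0.05,"dz":-3.5,"spin":0,"grip":100}
    - {"dx":0,"dy":-0.05,"dz":-6.5,"spin":0,"grip":100}
    - {"dx":0,"dy":-0.05,"dz":-9,"spin":0,"grip":100}
    - {"dx":0,"dy":-0.05,"dz":-10.3,"spin":0,"grip":100}
    - {"dx":0,"dy":-0.05,"dz":-10.9,"spin":0,"grip":90}
    - {"dx":0,"dy":-0.05,"dz":-10.9,"spin":0,"grip":75}
    - {"dx":0,"dy":-0.05,"dz":-10.9,"spin":0,"grip":68}
    - {"dx":0,"dy":-0.05,"dz":-10.9,"spin":0,"grip":62}
    - {"dx":0,"dy":-0.05,"dz":-10.9,"spin":0,"grip":55}

```text
time_s: 15.82
tcp_pos: [0.5524, 0.0774, 0.0613]
eef_rot: [-179.9, 0.1, -91.1]
contact_force: [0.9, -0.7, 0.7]
gripper_width: 0.0598
```

servo_tool:
  targets:
    - {"dx":0,"dy":0,"dz":0,"spin":0,"grip":52}
    - {"dx":0,"dy":0,"dz":0,"spin":0,"grip":52}
    - {"dx":0,"dy":0,"dz":0,"spin":0,"grip":52}
    - {"dx":0,"dy":0,"dz":0,"spin":0,"grip":52}
    - {"dx":0,"dy":0,"dz":0,"spin":0,"grip":52}
    - {"dx":0,"dy":0,"dz":0.5,"spin":0,"grip":52}
    - {"dx":0,"dy":0,"dz":2,"spin":0,"grip":52}
    - {"dx":0,"dy":0,"dz":4.5,"spin":0,"grip":52}
    - {"dx":0,"dy":0,"dz":7,"spin":0,"grip":52}
    - {"dx":0,"dy":0,"dz":9,"spin":0,"grip":52}

```text
time_s: 16.65
tcp_pos: [0.5515, 0.0769, 0.1517]
eef_rot: [-180.0, 0.0, -91.2]
contact_force: [0.9, -0.6, -2.7]
gripper_width: 0.057
```

servo_tool:
  targets:
    - {"dx":-0.5,"dy":-1,"dz":1,"spin":-0.1,"grip":52}
    - {"dx":-2,"dy":-3.5,"dz":2.3,"spin":-0.22,"grip":52}
    - {"dx":-3.5,"dy":-7,"dz":3,"spin":-0.34,"grip":52}
    - {"dx":-5,"dy":-10.5,"dz":3,"spin":-0.46,"grip":52}
    - {"dx":-6.5,"dy":-14,"dz":3,"spin":-0.58,"grip":52}
    - {"dx":-8,"dy":-17.5,"dz":3,"spin":-0.7,"grip":52}
    - {"dx":-9.5,"dy":-21,"dz":3,"spin":-0.82,"grip":52}
    - {"dx":-11,"dy":-24.5,"dz":3,"spin":-0.94,"grip":52}
    - {"dx":-12.5,"dy":-28,"dz":3,"spin":-1.06,"grip":52}
    - {"dx":-13.5,"dy":-31.5,"dz":3,"spin":-1.18,"grip":52}

```text
time_s: 17.48
tcp_pos: [0.4145, -0.2391, 0.1804]
eef_rot: [180.0, 0.0, -159.1]
contact_force: [1.4, -0.3, -2.3]
gripper_width: 0.0577
```

servo_tool:
  targets:
    - {"dx":-0.5,"dy":-3.2,"dz":0,"spin":-0.12,"grip":52}
    - {"dx":-0.8,"dy":-6,"dz":0,"spin":-0.24,"grip":52}
    - {"dx":-1.05,"dy":-8,"dz":0,"spin":-0.35,"grip":52}
    - {"dx":-1.05,"dy":-8.75,"dz":0,"spin":-0.35,"grip":52}
    - {"dx":-1.05,"dy":-8.75,"dz":-1.5,"spin":-0.35,"grip":52}
    - {"dx":-1.05,"dy":-8.75,"dz":-4.5,"spin":-0.35,"grip":52}
    - {"dx":-1.05,"dy":-8.75,"dz":-8,"spin":-0.35,"grip":52}
    - {"dx":-1.05,"dy":-8.75,"dz":-10.5,"spin":-0.35,"grip":52}
    - {"dx":-1.05,"dy":-8.75,"dz":-11.8,"spin":-0.35,"grip":52}
    - {"dx":-1.05,"dy":-8.75,"dz":-12.3,"spin":-0.35,"grip":52}

```text
time_s: 18.32
tcp_pos: [0.4048, -0.3245, 0.0565]
eef_rot: [179.9, -0.2, -178.6]
contact_force: [-8.4, 11.0, 42.2]
gripper_width: 0.0571
```

servo_tool:
  targets:
    - {"dx":0,"dy":0,"dz":0.1,"spin":0,"grip":52}
    - {"dx":0,"dy":0,"dz":0.1,"spin":0,"grip":75}
    - {"dx":0,"dy":0,"dz":0.1,"spin":0,"grip":90}
    - {"dx":0,"dy":0,"dz":0.1,"spin":0,"grip":100}
    - {"dx":0,"dy":0,"dz":0.1,"spin":0,"grip":100}
    - {"dx":0,"dy":0,"dz":0.6,"spin":0,"grip":100}
    - {"dx":0,"dy":0,"dz":2.5,"spin":0,"grip":100}
    - {"dx":0,"dy":0,"dz":5.5,"spin":0,"grip":100}
    - {"dx":0,"dy":0,"dz":8.5,"spin":0,"grip":100}
    - {"dx":0,"dy":0,"dz":11.3,"spin":0,"grip":100}

```text
time_s: 19.15
tcp_pos: [0.406, -0.3256, 0.1722]
eef_rot: [-180.0, 0.0, -178.8]
contact_force: [0.5, -0.5, -0.1]
gripper_width: 0.0879
```

servo_tool:
  targets:
    - {"dx":1,"dy":1.5,"dz":0,"spin":0.12,"grip":100}
    - {"dx":3,"dy":4.5,"dz":0,"spin":0.24,"grip":100}
    - {"dx":5,"dy":7.5,"dz":0,"spin":0.36,"grip":100}
    - {"dx":7,"dy":10.5,"dz":0,"spin":0.48,"grip":100}
    - {"dx":9,"dy":13.5,"dz":0,"spin":0.6,"grip":100}
    - {"dx":11,"dy":16.5,"dz":0,"spin":0.72,"grip":100}
    - {"dx":13,"dy":19.5,"dz":0,"spin":0.84,"grip":100}
    - {"dx":15,"dy":22.5,"dz":0,"spin":0.96,"grip":100}
    - {"dx":17,"dy":25.5,"dz":0,"spin":1.08,"grip":100}
    - {"dx":18.5,"dy":28,"dz":0,"spin":1.2,"grip":100}

```text
time_s: 19.98
tcp_pos: [0.5924, -0.0433, 0.1707]
eef_rot: [-180.0, 0.0, -109.7]
contact_force: [-0.0, -0.4, -0.7]
gripper_width: 0.0878
```

servo_tool:
  targets:
    - {"dx":1.2,"dy":2,"dz":0,"spin":0.12,"grip":100}
    - {"dx":2,"dy":3.5,"dz":0,"spin":0.24,"grip":100}
    - {"dx":2.3,"dy":4.2,"dz":0,"spin":0.33,"grip":100}
    - {"dx":2.3,"dy":4.2,"dz":-1,"spin":0.33,"grip":100}
    - {"dx":2.3,"dy":4.2,"dz":-3,"spin":0.33,"grip":100}
    - {"dx":2.3,"dy":4.2,"dz":-5,"spin":0.33,"grip":100}
    - {"dx":2.3,"dy":4.2,"dz":-6,"spin":0.33,"grip":100}
    - {"dx":2.3,"dy":4.2,"dz":-6.5,"spin":0.33,"grip":100}
    - {"dx":2.3,"dy":4.2,"dz":-7,"spin":0.33,"grip":100}
    - {"dx":2.3,"dy":4.2,"dz":-7,"spin":0.33,"grip":100}

```text
time_s: 20.82
tcp_pos: [0.6139, -0.0038, 0.0998]
eef_rot: [180.0, -0.0, -91.2]
contact_force: [0.1, -0.5, 0.2]
gripper_width: 0.0876
```

Run:
```python
from look import *
look(['pigment_tin'],'w5')
look(['can','bottle','jar'],'t5',z=.004,c='top')
cv2.imwrite('pics/c5.png',np.hstack([cv2.imread('pics/w5.png')[60:360,100:500],cv2.resize(cv2.imread('pics/t5.png')[150:350,420:580],(240,300))]))
```

```text
20.82 [ 0.6139 -0.0038  0.0998] [180.   -0.  -91.2] [ 0.0626881  -0.45190919  0.18169581] 0.0876
pigment_tin 0.66 [284. 208. 358. 284.] [615.1  -4.2   2.7] 0.934
pigment_tin 0.48 [295. 285. 353. 368.] [614.9  72.5   0.8] 0.454
20.92 [ 0.6146 -0.0036  0.1009] [-179.9    0.   -91.2] [-0.09731156  0.10741009  0.17427447] 0.0877
can 0.65 [492. 194. 526. 235.] [ 554.6 -320.5  -87. ] 0.925
bottle 0.98 [489. 240. 529. 270.] [ 480.7 -321.4    1.6] 0.96
jar 0.82 [489. 282. 534. 317.] [ 404.2 -322.1   -3.3] 0.966
```

View pics/c5.png

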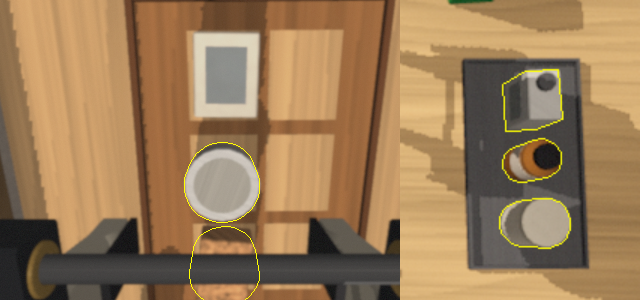

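All three stand upright in the tray. The top camera reads about +2.5 mm in y, and the wrist agrees with the arm. The tin is at (615,-4), under the jaws. Grip it.

servo_tool:
  targets:
    - {"dx":0,"dy":0,"dz":-1,"spin":0,"grip":82}
    - {"dx":0,"dy":0,"dz":-3,"spin":0,"grip":82}
    - {"dx":0,"dy":0,"dz":-5,"spin":0,"grip":82}
    - {"dx":0,"dy":0,"dz":-6.8,"spin":0,"grip":82}
    - {"dx":0,"dy":0,"dz":-7.8,"spin":0,"grip":82}
    - {"dx":0,"dy":0,"dz":-8.2,"spin":0,"grip":75}
    - {"dx":0,"dy":0,"dz":-8.2,"spin":0,"grip":68}
    - {"dx":0,"dy":0,"dz":-8.2,"spin":0,"grip":62}
    - {"dx":0,"dy":0,"dz":-8.2,"spin":0,"grip":52}
    - {"dx":0,"dy":0,"dz":-8.2,"spin":0,"grip":52}

```text
time_s: 21.95
tcp_pos: [0.6149, -0.0033, 0.0193]
eef_rot: [-179.9, 0.0, -91.1]
contact_force: [0.3, -0.0, -0.6]
gripper_width: 0.0481
```

servo_tool:
  targets:
    - {"dx":0,"dy":0,"dz":0,"spin":0,"grip":52}
    - {"dx":0,"dy":0,"dz":0,"spin":0,"grip":52}
    - {"dx":0,"dy":0,"dz":0,"spin":0,"grip":52}
    - {"dx":0,"dy":0,"dz":0.5,"spin":0,"grip":52}
    - {"dx":0,"dy":0,"dz":2,"spin":0,"grip":52}
    - {"dx":0,"dy":0,"dz":5,"spin":0,"grip":52}
    - {"dx":0,"dy":0,"dz":8,"spin":0,"grip":52}
    - {"dx":0,"dy":0,"dz":10,"spin":0,"grip":52}
    - {"dx":0,"dy":0,"dz":12,"spin":0,"grip":52}
    - {"dx":0,"dy":0,"dz":12,"spin":0,"grip":52}

```text
time_s: 22.78
tcp_pos: [0.6167, -0.0032, 0.1435]
eef_rot: [-179.6, 0.1, -91.1]
contact_force: [0.6, -0.3, 0.7]
gripper_width: 0.0451
```

servo_tool:
  targets:
    - {"dx":-0.5,"dy":1.5,"dz":0,"spin":0,"grip":52}
    - {"dx":-1.5,"dy":4.5,"dz":0,"spin":0,"grip":52}
    - {"dx":-2.5,"dy":7.5,"dz":0,"spin":0,"grip":52}
    - {"dx":-3.5,"dy":10.5,"dz":0,"spin":0,"grip":52}
    - {"dx":-4.5,"dy":13,"dz":0,"spin":0,"grip":52}
    - {"dx":-5.5,"dy":15,"dz":0,"spin":0,"grip":52}
    - {"dx":-6.5,"dy":16.5,"dz":0,"spin":0,"grip":52}
    - {"dx":-7.5,"dy":18,"dz":0,"spin":0,"grip":52}
    - {"dx":-8,"dy":19,"dz":0,"spin":0,"grip":52}
    - {"dx":-8,"dy":19,"dz":0,"spin":0,"grip":52}

```text
time_s: 23.62
tcp_pos: [0.5334, 0.1881, 0.1384]
eef_rot: [-180.0, 0.0, -91.0]
contact_force: [0.1, -0.8, 0.3]
gripper_width: 0.0454
```

Run:
```python
from look import *
look([],'w6')
look([],'t6',c='top')
```

```text
23.62 [0.5334 0.1881 0.1384] [-180.    0.  -91.] [ 0.07870697 -0.78074216  0.33778569] 0.0454
23.67 [0.5339 0.1873 0.1384] [-180.    0.  -91.] [-0.48122742 -0.71706964  0.69005615] 0.0455
```

View pics/w6.png

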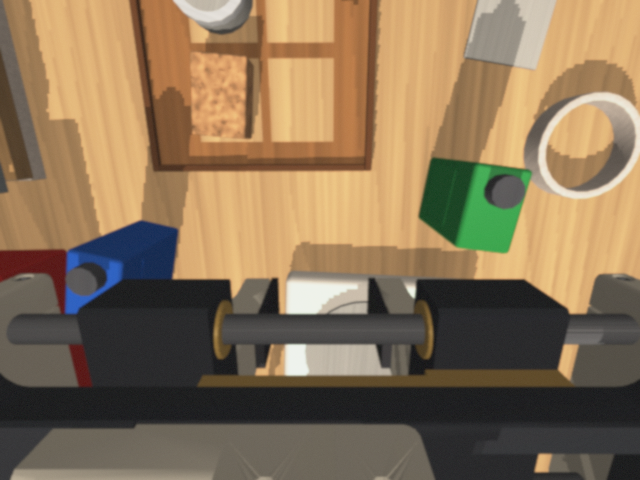

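The fingers closed to 45 mm, so the tin was not held. I go back and look at it.

servo_tool:
  targets:
    - {"dx":0.5,"dy":-1,"dz":0.5,"spin":0,"grip":82}
    - {"dx":1.5,"dy":-3.5,"dz":1,"spin":0,"grip":82}
    - {"dx":2.5,"dy":-6.5,"dz":1,"spin":0,"grip":82}
    - {"dx":3.5,"dy":-9.5,"dz":1,"spin":0,"grip":82}
    - {"dx":4.5,"dy":-12.5,"dz":1,"spin":0,"grip":82}
    - {"dx":5.5,"dy":-15.5,"dz":1,"spin":0,"grip":82}
    - {"dx":6.5,"dy":-17.5,"dz":1,"spin":0,"grip":82}
    - {"dx":7.5,"dy":-19,"dz":1,"spin":0,"grip":82}
    - {"dx":8,"dy":-19,"dz":0.5,"spin":0,"grip":82}
    - {"dx":8,"dy":-19,"dz":0,"spin":0,"grip":82}

```text
time_s: 24.55
tcp_pos: [0.6152, -0.0057, 0.1379]
eef_rot: [-180.0, -0.0, -91.3]
contact_force: [-0.8, 0.3, 0.6]
gripper_width: 0.0718
```

Run:
```python
from look import *
look(['pigment_tin','cork_block','paint_box'],'w7')
```

```text
24.55 [ 0.6152 -0.0057  0.1379] [-180.    -0.   -91.3] [-0.77898847  0.27122312  0.59582943] 0.0718
pigment_tin 0.82 [289. 203. 358. 269.] [615.4  -4.9   3.5] 0.949
cork_block 0.75 [298. 273. 350. 313.] [616.   73.7  -7.3] 0.569
paint_box 0.74 [297. 100. 357. 178.] [610.7 -85.7  -2.5] 0.976
```

View pics/w7.png

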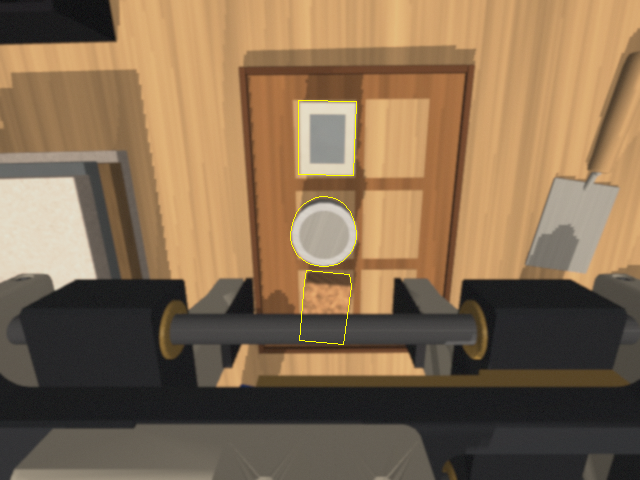

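The tin stands unmoved at (615,-5) and the neighbours are untouched. I descend again, close more slowly, and look from the side.

servo_tool:
  targets:
    - {"dx":0,"dy":0,"dz":-2,"spin":0,"grip":82}
    - {"dx":0,"dy":0,"dz":-5,"spin":0,"grip":82}
    - {"dx":0,"dy":0,"dz":-8,"spin":0,"grip":82}
    - {"dx":0,"dy":0,"dz":-10,"spin":0,"grip":82}
    - {"dx":0,"dy":0,"dz":-11.5,"spin":0,"grip":82}
    - {"dx":0,"dy":0,"dz":-12.2,"spin":0,"grip":82}
    - {"dx":0,"dy":0,"dz":-12.2,"spin":0,"grip":82}
    - {"dx":0,"dy":0,"dz":-12.2,"spin":0,"grip":76}
    - {"dx":0,"dy":0,"dz":-12.2,"spin":0,"grip":72}
    - {"dx":0,"dy":0,"dz":-12.2,"spin":0,"grip":72}

```text
time_s: 25.58
tcp_pos: [0.6151, -0.0031, 0.0176]
eef_rot: [-179.9, 0.0, -91.1]
contact_force: [-0.0, -0.1, -0.7]
gripper_width: 0.0641
```

Run:
```python
from look import *
look([],'w8');look([],'s8',c='scene')
a=cv2.imread('pics/w8.png')[120:420,120:520];b=cv2.resize(cv2.imread('pics/s8.png')[210:310,240:373],(400,300),interpolation=cv2.INTER_CUBIC)
cv2.imwrite('pics/c8.png',np.hstack([a,b]))
```

```text
25.58 [ 0.6151 -0.0031  0.0176] [-179.9    0.   -91.1] [-0.03785262 -0.08146129 -0.67579736] 0.0641
25.63 [ 0.6149 -0.0032  0.0175] [-179.9    0.   -91.1] [0.54302785 0.70120581 0.957738  ] 0.0632
```

View pics/c8.png

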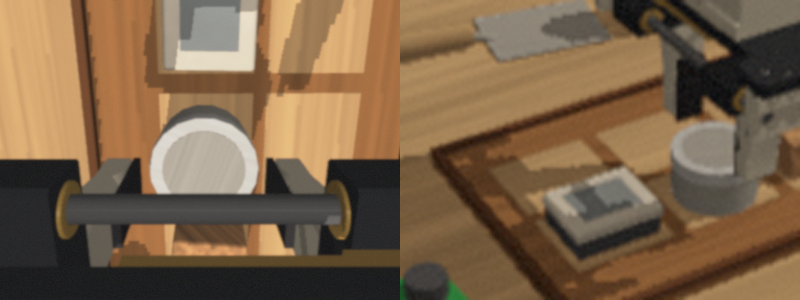

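The fingers stand on both sides of the tin, deep enough: in the right half the finger is at (757,150) beside the tin at (715,165). Now close fully, without lifting.

servo_tool:
  targets:
    - {"dx":0,"dy":0,"dz":0,"spin":0,"grip":68}
    - {"dx":0,"dy":0,"dz":0,"spin":0,"grip":66}
    - {"dx":0,"dy":0,"dz":0,"spin":0,"grip":64}
    - {"dx":0,"dy":0,"dz":0,"spin":0,"grip":62}
    - {"dx":0,"dy":0,"dz":0,"spin":0,"grip":60}
    - {"dx":0,"dy":0,"dz":0,"spin":0,"grip":58}
    - {"dx":0,"dy":0,"dz":0,"spin":0,"grip":56}
    - {"dx":0,"dy":0,"dz":0,"spin":0,"grip":56}
    - {"dx":0,"dy":0,"dz":0,"spin":0,"grip":56}
    - {"dx":0,"dy":0,"dz":0,"spin":0,"grip":56}

```text
time_s: 26.52
tcp_pos: [0.6141, -0.0034, 0.0161]
eef_rot: [180.0, 0.0, -91.1]
contact_force: [-0.1, -0.8, -0.2]
gripper_width: 0.0493
```

Run:
```python
from look import *
look([],'w9');look([],'s9',c='scene')
a=cv2.imread('pics/w9.png')[120:420,120:520];b=cv2.resize(cv2.imread('pics/s9.png')[210:310,240:373],(400,300),interpolation=cv2.INTER_CUBIC)
cv2.imwrite('pics/c9.png',np.hstack([a,b]))
```

```text
26.52 [ 0.6141 -0.0034  0.0161] [180.    0.  -91.1] [-0.06248897 -0.82283279 -0.22610044] 0.0493
26.57 [ 0.6141 -0.0035  0.0161] [180.   -0.  -91.1] [-0.01340916  0.25619241  0.29113388] 0.0491
```

View pics/c9.png

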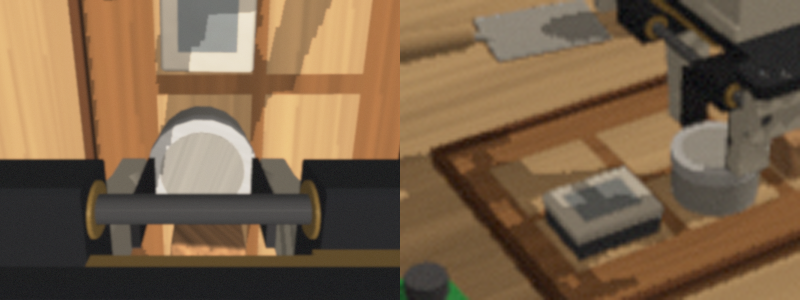

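```bash
python3 - <<'E'
from h import *
k=cam('scene')
for x in(.639,.649,.66):
  for z in(.0,.018,.03,.042,.055): print(x,z,(proj(np.array([[x,-.013,z],[x,.006,z]]),k)-[240,210])*3+[400,0])
print('tin rim top', (proj(circ(.029,.042,8)+[.615,-.0045,0],k)-[240,210])*3+[400,0])
s=r.get_state();print(s['gripper_width'],s['joint_torque'],s['tcp_pos'])
E
python3 -c "
import cv2;a=cv2.imread('pics/s9.png')[235:295,300:380];cv2.imwrite('pics/c10.png',cv2.resize(a,(800,600),interpolation=cv2.INTER_CUBIC))"
```

```text
0.639 0.0 [[722.18135566 224.00508113]
 [746.67400868 214.29950373]]
0.639 0.018 [[723.15996617 201.25104216]
 [747.88633681 191.65789203]]
0.639 0.03 [[723.82331996 185.82715516]
 [748.70799157 176.31255144]]
0.639 0.042 [[724.49563827 170.19483047]
 [749.54064698 160.76176119]]
0.639 0.055 [[725.23431166 153.01965928]
 [750.45536236 143.67840719]]
0.649 0.0 [[731.2397837  232.41992613]
 [755.83280701 222.56479064]]
0.649 0.018 [[732.31713452 209.57717025]
 [757.1457312  199.83463775]]
0.649 0.03 [[733.0475122  194.09118462]
 [758.03567555 184.42737245]]
0.649 0.042 [[733.78783647 178.39430454]
 [758.93762607 168.81224895]]
0.649 0.055 [[734.60131627 161.14632887]
 [759.92857163 151.65638851]]
0.66 0.0 [[741.36334785 241.82423147]
 [766.06705833 231.8006118 ]]
0.66 0.018 [[742.5526857  218.88381474]
 [767.49401495 208.97295516]]
0.66 0.03 [[743.3590979  203.32941879]
 [768.46138878 193.49744782]]
0.66 0.042 [[744.17658632 187.56138032]
 [769.44192423 177.81138824]]
0.66 0.055 [[745.07496465 170.23310562]
 [770.51933733 160.57553391]]
tin rim top [[740.40978352 170.00356131]
 [759.27599024 153.10650161]
 [751.27142936 133.23880651]
 [722.16307512 121.79140113]
 [688.54632691 124.84506826]
 [669.04680192 140.82720339]
 [675.49599916 161.01634772]
 [705.23708722 173.37897198]]
0.04898103884758348 [-2.71991143e-03 -5.67507505e+01  2.23197055e+01  5.32921985e+00
  8.59748048e-03 -5.06632432e-05] [ 0.61411431 -0.00344656  0.01612979]
```

View pics/c10.png

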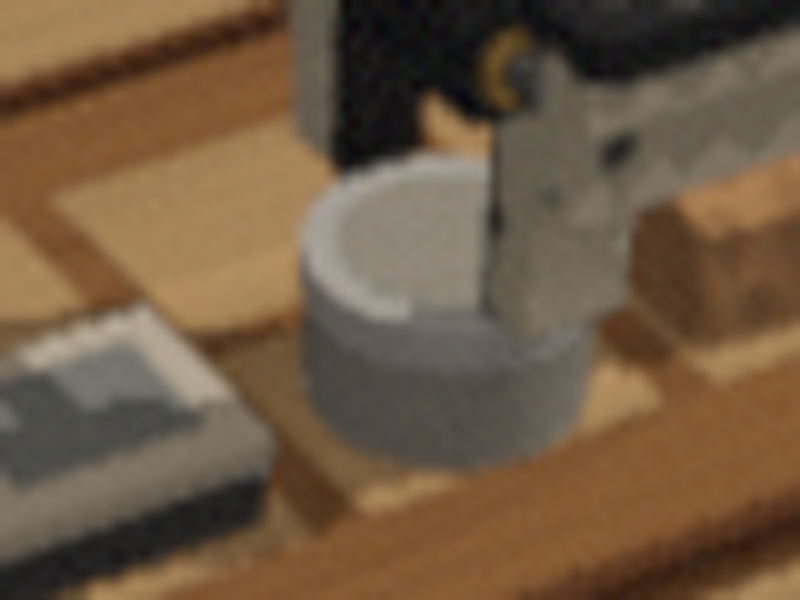

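This shows the fault: the finger's lower corner at (535,335) projects to z≈0.043, level with the tin lid, though the reported TCP z is 0.016. The finger ends really sit about 25 mm higher than reported, so they closed above the tin. I open and go lower in small steps, watching the force.

servo_tool:
  targets:
    - {"dx":0,"dy":0,"dz":0.3,"spin":0,"grip":80}
    - {"dx":0,"dy":0,"dz":0.3,"spin":0,"grip":80}
    - {"dx":0,"dy":0,"dz":0.3,"spin":0,"grip":80}
    - {"dx":0,"dy":0,"dz":0.3,"spin":0,"grip":80}
    - {"dx":0,"dy":0,"dz":0.2,"spin":0,"grip":80}
    - {"dx":0,"dy":0,"dz":-0.1,"spin":0,"grip":80}
    - {"dx":0,"dy":0,"dz":-0.4,"spin":0,"grip":80}
    - {"dx":0,"dy":0,"dz":-0.7,"spin":0,"grip":80}
    - {"dx":0,"dy":0,"dz":-0.8,"spin":0,"grip":80}
    - {"dx":0,"dy":0,"dz":-0.8,"spin":0,"grip":80}

```text
time_s: 27.45
tcp_pos: [0.6138, -0.0036, 0.0076]
eef_rot: [179.9, -0.0, -91.1]
contact_force: [0.5, 1.0, -0.7]
gripper_width: 0.0701
```

Run:
```python
from look import *
look([],'s11',c='scene')
look(['pigment_tin'])
cv2.imwrite('pics/c11.png',cv2.resize(cv2.imread('pics/s11.png')[235:295,300:380],(800,600),interpolation=cv2.INTER_CUBIC))
k=cam('scene')
for z in (.008,.02,.034): print(z,(proj(np.array([[.648,-.013,z],[.66,-.013,z]]),k)-[300,235])*10)
```

```text
27.45 [ 0.6138 -0.0036  0.0076] [179.9  -0.  -91.1] [ 0.49439392  1.02285397 -0.72677795] 0.0701
27.5 [ 0.6139 -0.0036  0.0078] [180.   -0.  -91.1] [-1.1410649   0.08629692  0.14991305] 0.0703
pigment_tin 0.9 [264. 233. 381. 354.] [615.2  -4.7  -2.2] 0.707
0.008 [[502.66509512 488.26929885]
 [539.62991682 522.28575717]]
0.02 [[505.05020133 437.24444595]
 [542.28776039 471.02022409]]
0.034 [[507.87366111 376.84184424]
 [545.43450711 410.32453467]]
```

View pics/c11.png

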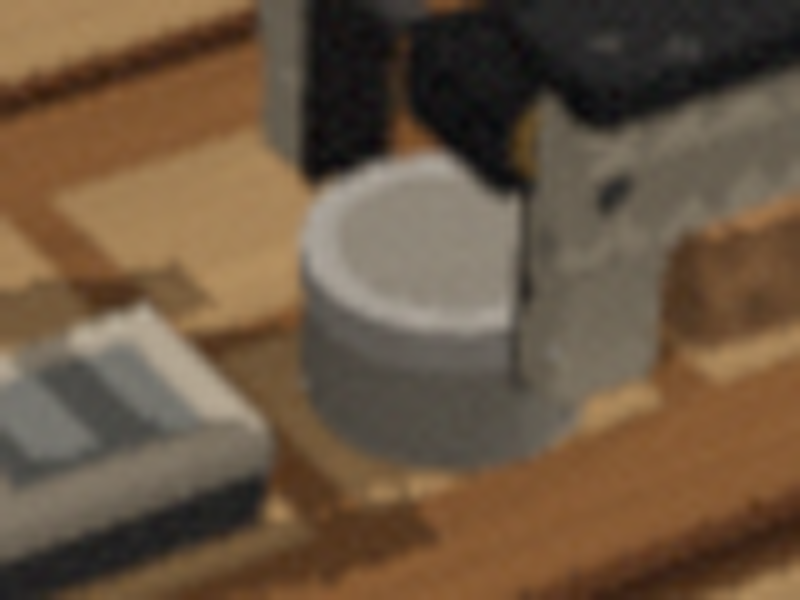

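No force at a reported 8 mm, and the tip shows at about z 0.034, which confirms the 26 mm offset. Go 14 mm lower and close.

servo_tool:
  targets:
    - {"dx":0,"dy":0,"dz":-0.4,"spin":0,"grip":80}
    - {"dx":0,"dy":0,"dz":-0.8,"spin":0,"grip":80}
    - {"dx":0,"dy":0,"dz":-1.2,"spin":0,"grip":80}
    - {"dx":0,"dy":0,"dz":-1.4,"spin":0,"grip":80}
    - {"dx":0,"dy":0,"dz":-1.4,"spin":0,"grip":72}
    - {"dx":0,"dy":0,"dz":-1.4,"spin":0,"grip":66}
    - {"dx":0,"dy":0,"dz":-1.4,"spin":0,"grip":60}
    - {"dx":0,"dy":0,"dz":-1.4,"spin":0,"grip":55}
    - {"dx":0,"dy":0,"dz":-1.4,"spin":0,"grip":55}
    - {"dx":0,"dy":0,"dz":-1.4,"spin":0,"grip":55}

```text
time_s: 28.43
tcp_pos: [0.614, -0.0034, -0.0058]
eef_rot: [180.0, 0.0, -91.1]
contact_force: [-0.2, 0.2, -1.1]
gripper_width: 0.0569
```

The tin is held at 56.9 mm. Lift it and carry it to the pan; the bias-corrected centre is about (0.497, 0.313).

servo_tool:
  targets:
    - {"dx":0,"dy":0,"dz":0.5,"spin":0,"grip":50}
    - {"dx":0,"dy":0,"dz":2,"spin":0,"grip":50}
    - {"dx":0,"dy":0,"dz":4.5,"spin":0,"grip":50}
    - {"dx":0,"dy":0,"dz":7,"spin":0,"grip":50}
    - {"dx":0,"dy":0,"dz":9.5,"spin":0,"grip":50}
    - {"dx":-0.5,"dy":1.5,"dz":11,"spin":0,"grip":50}
    - {"dx":-1.5,"dy":4,"dz":12,"spin":0,"grip":50}
    - {"dx":-2.5,"dy":7,"dz":12,"spin":0,"grip":50}
    - {"dx":-3.5,"dy":10,"dz":12,"spin":0,"grip":50}
    - {"dx":-4.5,"dy":13,"dz":12,"spin":0,"grip":50}

```text
time_s: 29.27
tcp_pos: [0.5686, 0.1276, 0.115]
eef_rot: [-179.9, 0.0, -91.2]
contact_force: [1.6, -0.6, -1.8]
gripper_width: 0.0571
```

servo_tool:
  targets:
    - {"dx":-1,"dy":3,"dz":0,"spin":0,"grip":50}
    - {"dx":-2.2,"dy":6,"dz":0,"spin":0,"grip":50}
    - {"dx":-3.5,"dy":9,"dz":0,"spin":0,"grip":50}
    - {"dx":-4.7,"dy":12,"dz":0,"spin":0,"grip":50}
    - {"dx":-5.7,"dy":14.5,"dz":0,"spin":0,"grip":50}
    - {"dx":-6.5,"dy":16.5,"dz":0,"spin":0,"grip":50}
    - {"dx":-7,"dy":18,"dz":0,"spin":0,"grip":50}
    - {"dx":-7.25,"dy":18.65,"dz":0,"spin":0,"grip":50}
    - {"dx":-7.25,"dy":18.65,"dz":0,"spin":0,"grip":50}
    - {"dx":-7.25,"dy":18.65,"dz":0,"spin":0,"grip":50}

```text
time_s: 30.1
tcp_pos: [0.4966, 0.3126, 0.1142]
eef_rot: [180.0, -0.0, -91.1]
contact_force: [0.1, -0.0, -0.7]
gripper_width: 0.0568
```

servo_tool:
  targets:
    - {"dx":0,"dy":0,"dz":-1,"spin":0,"grip":50}
    - {"dx":0,"dy":0,"dz":-3,"spin":0,"grip":50}
    - {"dx":0,"dy":0,"dz":-5,"spin":0,"grip":50}
    - {"dx":0,"dy":0,"dz":-6.5,"spin":0,"grip":50}
    - {"dx":0,"dy":0,"dz":-7.7,"spin":0,"grip":50}
    - {"dx":0,"dy":0,"dz":-8.4,"spin":0,"grip":50}
    - {"dx":0,"dy":0,"dz":-8.8,"spin":0,"grip":50}
    - {"dx":0,"dy":0,"dz":-9,"spin":0,"grip":50}
    - {"dx":0,"dy":0,"dz":-9.1,"spin":0,"grip":50}
    - {"dx":0,"dy":0,"dz":-9.1,"spin":0,"grip":50}

```text
time_s: 30.93
tcp_pos: [0.4969, 0.3131, 0.0235]
eef_rot: [-180.0, 0.0, -91.2]
contact_force: [0.6, 0.4, -1.5]
gripper_width: 0.0573
```

servo_tool:
  targets:
    - {"dx":0,"dy":0,"dz":-0.05,"spin":0,"grip":50}
    - {"dx":0,"dy":0,"dz":-0.1,"spin":0,"grip":50}
    - {"dx":0,"dy":0,"dz":-0.15,"spin":0,"grip":50}
    - {"dx":0,"dy":0,"dz":-0.15,"spin":0,"grip":50}
    - {"dx":0,"dy":0,"dz":-0.15,"spin":0,"grip":50}
    - {"dx":0,"dy":0,"dz":-0.15,"spin":0,"grip":50}
    - {"dx":0,"dy":0,"dz":-0.15,"spin":0,"grip":50}
    - {"dx":0,"dy":0,"dz":-0.15,"spin":0,"grip":50}
    - {"dx":0,"dy":0,"dz":-0.15,"spin":0,"grip":50}
    - {"dx":0,"dy":0,"dz":-0.15,"spin":0,"grip":50}

```text
time_s: 31.77
tcp_pos: [0.4968, 0.3133, 0.0221]
eef_rot: [-180.0, 0.0, -91.1]
contact_force: [-0.7, 0.2, 4.6]
gripper_width: 0.0571
```

Run:
```python
from look import *
look([],'t12',c='top')
```

```text
31.77 [0.4968 0.3133 0.0221] [-180.     0.   -91.1] [-0.73843801  0.23264814  4.6148933 ] 0.0571
```

Contact is 4.6 N upward, so the tin is on the pan. Release, rise and check the centring.

servo_tool:
  targets:
    - {"dx":0,"dy":0,"dz":0,"spin":0,"grip":70}
    - {"dx":0,"dy":0,"dz":0,"spin":0,"grip":80}
    - {"dx":0,"dy":0,"dz":0,"spin":0,"grip":90}
    - {"dx":0,"dy":0,"dz":0,"spin":0,"grip":100}
    - {"dx":0,"dy":0,"dz":0.5,"spin":0,"grip":100}
    - {"dx":0,"dy":0,"dz":2.5,"spin":0,"grip":100}
    - {"dx":0,"dy":0,"dz":6,"spin":0,"grip":100}
    - {"dx":0,"dy":0,"dz":10,"spin":0,"grip":100}
    - {"dx":0,"dy":0,"dz":13,"spin":0,"grip":100}
    - {"dx":0,"dy":0,"dz":15,"spin":0,"grip":100}

```text
time_s: 32.65
tcp_pos: [0.4977, 0.3137, 0.1759]
eef_rot: [-179.8, 0.2, -91.1]
contact_force: [0.6, 1.4, -0.4]
gripper_width: 0.0878
```

servo_tool:
  targets:
    - {"dx":0,"dy":1,"dz":0.5,"spin":0,"grip":100}
    - {"dx":0,"dy":3,"dz":1,"spin":0,"grip":100}
    - {"dx":0,"dy":5,"dz":1,"spin":0,"grip":100}
    - {"dx":0,"dy":5,"dz":1,"spin":0,"grip":100}
    - {"dx":0,"dy":5,"dz":1,"spin":0,"grip":100}
    - {"dx":0,"dy":5,"dz":1,"spin":0,"grip":100}
    - {"dx":0,"dy":5,"dz":1,"spin":0,"grip":100}
    - {"dx":0,"dy":5,"dz":1,"spin":0,"grip":100}
    - {"dx":0,"dy":5,"dz":1,"spin":0,"grip":100}
    - {"dx":0,"dy":5,"dz":1,"spin":0,"grip":100}

```text
time_s: 33.48
tcp_pos: [0.4967, 0.3627, 0.1818]
eef_rot: [-180.0, 0.0, -91.2]
contact_force: [-0.2, 1.0, 0.7]
gripper_width: 0.0877
```

Run:
```python
from look import *
look(['pigment_tin'],'w13',z=.036)
k=cam('wrist');im=cv2.imread('pics/w13.png');g=cv2.GaussianBlur(cv2.cvtColor(im,6),(5,5),1)
c=proj(np.array([[.497,.313,.036],[.555,.313,.036],[.497,.371,.036]]),k);print(c)
R=np.linalg.norm(c[1]-c[0])
h=cv2.HoughCircles(g,3,1.2,200,param1=80,param2=15,minRadius=int(R*.93),maxRadius=int(R*1.08));print(R,h)
if h is not None: print(pix2w(h[0][0][0],h[0][0][1],.036,k)); cv2.circle(im,tuple(int(v) for v in h[0][0][:2]),int(h[0][0][2]),(0,0,255),1)
cv2.imwrite('pics/w13b.png',im)
```

```text
33.48 [0.4967 0.3627 0.1818] [-180.     0.   -91.2] [-0.19366269  0.95197603  0.66779832] 0.0877
pigment_tin 0.6 [288. 142. 354. 206.] [497.  312.1  -2.4] 0.942
[[321.7194693  171.60485555]
 [262.39716359 172.88415679]
 [322.97637113 229.20196354]]
59.33609833918248 [[[322.2     173.40001  57.64   ]]]
[0.49656854 0.31473383 0.036     ]
```

View pics/w13b.png

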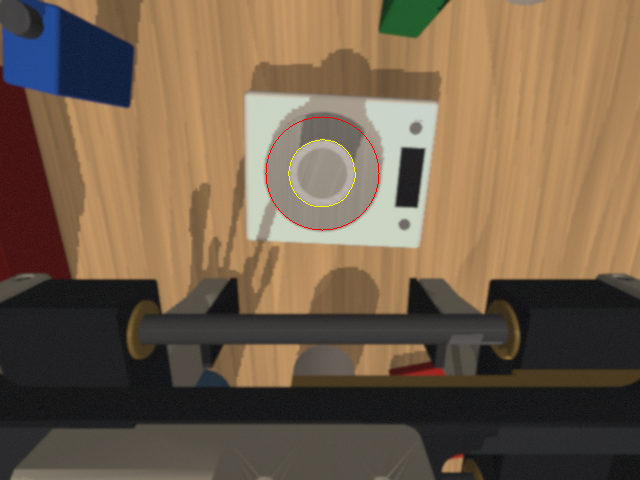

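The tin is at (497,312) and the pan centre at (497,314), so the offset is about 2 mm. Now fetch the jar, gripping 2 cm lower than before.

servo_tool:
  targets:
    - {"dx":0,"dy":-1.5,"dz":0,"spin":-0.05,"grip":100}
    - {"dx":-0.3,"dy":-5,"dz":0,"spin":-0.12,"grip":100}
    - {"dx":-0.7,"dy":-8.5,"dz":0,"spin":-0.2,"grip":100}
    - {"dx":-1,"dy":-12,"dz":0,"spin":-0.28,"grip":100}
    - {"dx":-1.4,"dy":-15.5,"dz":0,"spin":-0.36,"grip":100}
    - {"dx":-1.8,"dy":-19,"dz":0,"spin":-0.44,"grip":100}
    - {"dx":-2.2,"dy":-22.5,"dz":0,"spin":-0.52,"grip":100}
    - {"dx":-2.6,"dy":-26,"dz":0,"spin":-0.6,"grip":100}
    - {"dx":-3,"dy":-29.5,"dz":0,"spin":-0.68,"grip":100}
    - {"dx":-3.4,"dy":-33,"dz":0,"spin":-0.76,"grip":100}

```text
time_s: 34.42
tcp_pos: [0.4621, 0.0315, 0.182]
eef_rot: [-180.0, 0.1, -134.9]
contact_force: [0.9, -0.6, -0.6]
gripper_width: 0.0874
```

servo_tool:
  targets:
    - {"dx":-0.5,"dy":-3.5,"dz":0,"spin":-0.08,"grip":100}
    - {"dx":-1,"dy":-7,"dz":0,"spin":-0.16,"grip":100}
    - {"dx":-1.6,"dy":-10.5,"dz":0,"spin":-0.24,"grip":100}
    - {"dx":-2.2,"dy":-14,"dz":0,"spin":-0.32,"grip":100}
    - {"dx":-2.8,"dy":-17.5,"dz":0,"spin":-0.4,"grip":100}
    - {"dx":-3.5,"dy":-21,"dz":0,"spin":-0.48,"grip":100}
    - {"dx":-4.2,"dy":-24.5,"dz":0,"spin":-0.56,"grip":100}
    - {"dx":-4.8,"dy":-28,"dz":0,"spin":-0.64,"grip":100}
    - {"dx":-5.3,"dy":-31,"dz":0,"spin":-0.72,"grip":100}
    - {"dx":-5.5,"dy":-34,"dz":0,"spin":-0.77,"grip":100}

```text
time_s: 35.25
tcp_pos: [0.4066, -0.3087, 0.182]
eef_rot: [-180.0, 0.0, -179.1]
contact_force: [0.8, 0.1, -0.6]
gripper_width: 0.0871
```

servo_tool:
  targets:
    - {"dx":-0.15,"dy":-1.85,"dz":0,"spin":0,"grip":100}
    - {"dx":-0.15,"dy":-1.85,"dz":0,"spin":0,"grip":100}
    - {"dx":-0.15,"dy":-1.85,"dz":0,"spin":0,"grip":100}
    - {"dx":-0.15,"dy":-1.85,"dz":0,"spin":0,"grip":100}
    - {"dx":-0.15,"dy":-1.85,"dz":0,"spin":0,"grip":100}
    - {"dx":-0.15,"dy":-1.85,"dz":0,"spin":0,"grip":100}
    - {"dx":-0.15,"dy":-1.85,"dz":0,"spin":0,"grip":100}
    - {"dx":-0.15,"dy":-1.85,"dz":0,"spin":0,"grip":100}
    - {"dx":-0.15,"dy":-1.85,"dz":0,"spin":0,"grip":100}
    - {"dx":-0.15,"dy":-1.85,"dz":0,"spin":0,"grip":100}

```text
time_s: 36.08
tcp_pos: [0.4062, -0.3252, 0.1817]
eef_rot: [-180.0, 0.0, -178.8]
contact_force: [-0.1, -0.5, 0.6]
gripper_width: 0.0878
```

Run:
```python
from look import *
look(['jar','bottle','can'],'w14',z=.004)
```

```text
36.08 [ 0.4062 -0.3252  0.1817] [-180.     0.  -178.8] [-0.05344123 -0.51942682  0.55149254] 0.0878
jar 0.55 [291. 188. 360. 269.] [ 405.3 -324.9    2.8] 0.956
bottle 0.58 [301. 262. 350. 318.] [ 473.5 -324.4    1.3] 0.627
bottle 0.34 [246. 158. 393. 384.] [ 455.4 -367.6   13.7] 0.164
```

The jar is where I left it, at (405,-325). Grip it.

servo_tool:
  targets:
    - {"dx":0,"dy":0,"dz":-2,"spin":0,"grip":100}
    - {"dx":0,"dy":0,"dz":-5,"spin":0,"grip":100}
    - {"dx":0,"dy":0,"dz":-8.5,"spin":0,"grip":100}
    - {"dx":0,"dy":0,"dz":-11.5,"spin":0,"grip":100}
    - {"dx":0,"dy":0,"dz":-13.5,"spin":0,"grip":100}
    - {"dx":0,"dy":0,"dz":-14.4,"spin":0,"grip":100}
    - {"dx":0,"dy":0,"dz":-14.65,"spin":0,"grip":85}
    - {"dx":0,"dy":0,"dz":-14.65,"spin":0,"grip":75}
    - {"dx":0,"dy":0,"dz":-14.65,"spin":0,"grip":68}
    - {"dx":0,"dy":0,"dz":-14.65,"spin":0,"grip":62}

```text
time_s: 37.12
tcp_pos: [0.4072, -0.3259, 0.0366]
eef_rot: [-179.9, 0.1, -178.8]
contact_force: [-0.2, 0.3, 0.7]
gripper_width: 0.0661
```

servo_tool:
  targets:
    - {"dx":0,"dy":0,"dz":0,"spin":0,"grip":52}
    - {"dx":0,"dy":0,"dz":0,"spin":0,"grip":52}
    - {"dx":0,"dy":0,"dz":0,"spin":0,"grip":52}
    - {"dx":0,"dy":0,"dz":0,"spin":0,"grip":52}
    - {"dx":0,"dy":0,"dz":0,"spin":0,"grip":52}
    - {"dx":0,"dy":0,"dz":1,"spin":0,"grip":52}
    - {"dx":0,"dy":0,"dz":3.5,"spin":0,"grip":52}
    - {"dx":0,"dy":0,"dz":6.5,"spin":0,"grip":52}
    - {"dx":0,"dy":0,"dz":9.5,"spin":0,"grip":52}
    - {"dx":0,"dy":0,"dz":12.3,"spin":0,"grip":52}

```text
time_s: 37.95
tcp_pos: [0.4056, -0.3254, 0.1603]
eef_rot: [-180.0, -0.0, -178.8]
contact_force: [2.2, 0.5, -2.7]
gripper_width: 0.0574
```

servo_tool:
  targets:
    - {"dx":0.5,"dy":1.5,"dz":0.3,"spin":0.1,"grip":52}
    - {"dx":1.5,"dy":4.5,"dz":0.5,"spin":0.22,"grip":52}
    - {"dx":3,"dy":8,"dz":0.5,"spin":0.34,"grip":52}
    - {"dx":4.5,"dy":11.5,"dz":0.5,"spin":0.46,"grip":52}
    - {"dx":6,"dy":15,"dz":0.5,"spin":0.58,"grip":52}
    - {"dx":7.5,"dy":18.5,"dz":0.5,"spin":0.7,"grip":52}
    - {"dx":9,"dy":22,"dz":0.5,"spin":0.82,"grip":52}
    - {"dx":10.5,"dy":25.5,"dz":0.5,"spin":0.94,"grip":52}
    - {"dx":12,"dy":29,"dz":0.5,"spin":1.06,"grip":52}
    - {"dx":13.3,"dy":32.5,"dz":0.5,"spin":1.18,"grip":52}

```text
time_s: 38.78
tcp_pos: [0.5393, 0.0013, 0.1638]
eef_rot: [-180.0, 0.0, -110.9]
contact_force: [1.2, -0.2, -1.8]
gripper_width: 0.0573
```

servo_tool:
  targets:
    - {"dx":0.6,"dy":3,"dz":0,"spin":0.12,"grip":52}
    - {"dx":1,"dy":5.5,"dz":0,"spin":0.24,"grip":52}
    - {"dx":1.2,"dy":7,"dz":0,"spin":0.35,"grip":52}
    - {"dx":1.25,"dy":7.75,"dz":0,"spin":0.35,"grip":52}
    - {"dx":1.25,"dy":7.75,"dz":0,"spin":0.35,"grip":52}
    - {"dx":1.25,"dy":7.75,"dz":-1.5,"spin":0.35,"grip":52}
    - {"dx":1.25,"dy":7.75,"dz":-4,"spin":0.35,"grip":52}
    - {"dx":1.25,"dy":7.75,"dz":-7,"spin":0.35,"grip":52}
    - {"dx":1.25,"dy":7.75,"dz":-9.5,"spin":0.35,"grip":52}
    - {"dx":1.25,"dy":7.75,"dz":-11,"spin":0.35,"grip":52}

```text
time_s: 39.62
tcp_pos: [0.5497, 0.0753, 0.0508]
eef_rot: [179.8, -0.1, -91.4]
contact_force: [-0.1, -0.4, -0.7]
gripper_width: 0.0575
```

servo_tool:
  targets:
    - {"dx":0,"dy":0,"dz":-0.5,"spin":0,"grip":52}
    - {"dx":0,"dy":0,"dz":-0.8,"spin":0,"grip":52}
    - {"dx":0,"dy":0,"dz":-1,"spin":0,"grip":52}
    - {"dx":0,"dy":0,"dz":-1.1,"spin":0,"grip":52}
    - {"dx":0,"dy":0,"dz":-1.2,"spin":0,"grip":52}
    - {"dx":0,"dy":0,"dz":-1.3,"spin":0,"grip":52}
    - {"dx":0,"dy":0,"dz":-1.3,"spin":0,"grip":52}
    - {"dx":0,"dy":0,"dz":-1.3,"spin":0,"grip":52}
    - {"dx":0,"dy":0,"dz":-1.3,"spin":0,"grip":52}
    - {"dx":0,"dy":0,"dz":-1.3,"spin":0,"grip":52}

```text
time_s: 40.45
tcp_pos: [0.5518, 0.0771, 0.0404]
eef_rot: [-180.0, 0.0, -91.1]
contact_force: [-0.7, 0.0, -0.2]
gripper_width: 0.0576
```

Run:
```python
from look import *
look(['jar'],z=.009,c='top')
```

```text
40.45 [0.5518 0.0771 0.0404] [-180.     0.   -91.1] [-0.67415745  0.00088601 -0.17909039] 0.0576
jar 0.4 [297. 218. 309. 226.] [513.8  50.2  18. ] 0.031
```

servo_tool:
  targets:
    - {"dx":0,"dy":0,"dz":-0.1,"spin":0,"grip":52}
    - {"dx":0,"dy":0,"dz":-0.2,"spin":0,"grip":52}
    - {"dx":0,"dy":0,"dz":-0.2,"spin":0,"grip":52}
    - {"dx":0,"dy":0,"dz":-0.15,"spin":0,"grip":70}
    - {"dx":0,"dy":0,"dz":-0.15,"spin":0,"grip":85}
    - {"dx":0,"dy":0,"dz":-0.15,"spin":0,"grip":100}
    - {"dx":0,"dy":0,"dz":0,"spin":0,"grip":100}
    - {"dx":0,"dy":0,"dz":2,"spin":0,"grip":100}
    - {"dx":0,"dy":0,"dz":5.5,"spin":0,"grip":100}
    - {"dx":0,"dy":0,"dz":9,"spin":0,"grip":100}

```text
time_s: 41.38
tcp_pos: [0.5507, 0.0765, 0.1301]
eef_rot: [179.8, -0.1, -91.1]
contact_force: [1.3, 0.7, 0.9]
gripper_width: 0.0871
```

servo_tool:
  targets:
    - {"dx":0,"dy":0,"dz":2.5,"spin":0,"grip":100}
    - {"dx":0,"dy":-1.5,"dz":3.8,"spin":-0.1,"grip":100}
    - {"dx":-0.5,"dy":-5,"dz":3.8,"spin":-0.22,"grip":100}
    - {"dx":-1,"dy":-8.5,"dz":3.8,"spin":-0.34,"grip":100}
    - {"dx":-2,"dy":-12,"dz":3.8,"spin":-0.46,"grip":100}
    - {"dx":-3,"dy":-15.5,"dz":3.8,"spin":-0.58,"grip":100}
    - {"dx":-4,"dy":-19,"dz":3.8,"spin":-0.7,"grip":100}
    - {"dx":-5,"dy":-22.5,"dz":3.8,"spin":-0.82,"grip":100}
    - {"dx":-6,"dy":-26,"dz":3.8,"spin":-0.94,"grip":100}
    - {"dx":-6.5,"dy":-29.5,"dz":3.8,"spin":-1.06,"grip":100}

```text
time_s: 42.22
tcp_pos: [0.4854, -0.2195, 0.1684]
eef_rot: [-180.0, 0.0, -152.2]
contact_force: [0.8, -0.2, -0.6]
gripper_width: 0.0877
```

servo_tool:
  targets:
    - {"dx":-0.3,"dy":-3.5,"dz":0,"spin":-0.12,"grip":100}
    - {"dx":-0.45,"dy":-6.5,"dz":0,"spin":-0.24,"grip":100}
    - {"dx":-0.55,"dy":-9,"dz":0,"spin":-0.36,"grip":100}
    - {"dx":-0.55,"dy":-10.6,"dz":0,"spin":-0.47,"grip":100}
    - {"dx":-0.55,"dy":-10.6,"dz":0,"spin":-0.47,"grip":100}
    - {"dx":-0.55,"dy":-10.6,"dz":0,"spin":-0.47,"grip":100}
    - {"dx":-0.55,"dy":-10.6,"dz":0,"spin":-0.47,"grip":100}
    - {"dx":-0.55,"dy":-10.6,"dz":0,"spin":-0.47,"grip":100}
    - {"dx":-0.55,"dy":-10.6,"dz":0,"spin":-0.47,"grip":100}
    - {"dx":-0.55,"dy":-10.6,"dz":0,"spin":-0.47,"grip":100}

```text
time_s: 43.05
tcp_pos: [0.4814, -0.3232, 0.1684]
eef_rot: [-180.0, 0.0, -178.7]
contact_force: [-0.3, 0.4, 0.8]
gripper_width: 0.0875
```

Run:
```python
from look import *
look(['bottle','can'],z=.004)
look(['jar'],'t15',z=.008,c='top')
```

```text
43.05 [ 0.4814 -0.3232  0.1684] [-180.     0.  -178.7] [-0.29182754  0.37580365  0.75304793] 0.0875
bottle 0.97 [295. 193. 352. 270.] [ 481.2 -324.5    2.9] 0.975
can 0.57 [296. 259. 345. 365.] [ 564.6 -325.6    1.4] 0.415
43.2 [ 0.4813 -0.3235  0.1683] [-180.     0.  -178.7] [ 0.32606139 -0.04613409  0.13015662] 0.0878
jar 0.82 [276. 197. 309. 235.] [549.5  77.1   5. ] 0.956
```

servo_tool:
  targets:
    - {"dx":0,"dy":0,"dz":-2,"spin":0,"grip":100}
    - {"dx":0,"dy":0,"dz":-5,"spin":0,"grip":100}
    - {"dx":0,"dy":0,"dz":-8.5,"spin":0,"grip":100}
    - {"dx":0,"dy":0,"dz":-11,"spin":0,"grip":100}
    - {"dx":0,"dy":0,"dz":-13,"spin":0,"grip":100}
    - {"dx":0,"dy":0,"dz":-13.7,"spin":0,"grip":85}
    - {"dx":0,"dy":0,"dz":-13.7,"spin":0,"grip":70}
    - {"dx":0,"dy":0,"dz":-13.7,"spin":0,"grip":60}
    - {"dx":0,"dy":0,"dz":-13.7,"spin":0,"grip":55}
    - {"dx":0,"dy":0,"dz":-13.7,"spin":0,"grip":50}

```text
time_s: 44.13
tcp_pos: [0.4823, -0.3243, 0.0328]
eef_rot: [-179.9, 0.1, -178.8]
contact_force: [0.1, 1.1, 0.0]
gripper_width: 0.0598
```

servo_tool:
  targets:
    - {"dx":0,"dy":0,"dz":0,"spin":0,"grip":40}
    - {"dx":0,"dy":0,"dz":0,"spin":0,"grip":40}
    - {"dx":0,"dy":0,"dz":0,"spin":0,"grip":40}
    - {"dx":0,"dy":0,"dz":0,"spin":0,"grip":40}
    - {"dx":0,"dy":0,"dz":0,"spin":0,"grip":40}
    - {"dx":0,"dy":0,"dz":1,"spin":0,"grip":40}
    - {"dx":0,"dy":0,"dz":3.5,"spin":0,"grip":40}
    - {"dx":0,"dy":0,"dz":6.5,"spin":0,"grip":40}
    - {"dx":0,"dy":0,"dz":9.5,"spin":0,"grip":40}
    - {"dx":0,"dy":0,"dz":12.5,"spin":0,"grip":40}

```text
time_s: 44.97
tcp_pos: [0.4805, -0.3238, 0.1577]
eef_rot: [180.0, -0.0, -178.8]
contact_force: [1.3, -0.8, -2.0]
gripper_width: 0.0455
```

Run:
```python
from h import *
s=r.get_state();print(s['tcp_pos'],s['gripper_width'])
a=cv2.imread('pics/top0.png');b=cv2.imread('pics/t15.png')
k=cam('top')
# jar lid shift between start and now, and of a fixed control patch
def shift(bx,a,b):
    l,t,w,h=bx
    T=cv2.cvtColor(a,6)[t:t+h,l:l+w];S=cv2.cvtColor(b,6)[t-8:t+h+8,l-8:l+w+8]
    sc=6;R=cv2.matchTemplate(cv2.resize(S,None,fx=sc,fy=sc,interpolation=2),cv2.resize(T,None,fx=sc,fy=sc,interpolation=2),cv2.TM_CCOEFF_NORMED)
    _,v,_,p=cv2.minMaxLoc(R);return (p[0]/sc-8,p[1]/sc-8,round(v,3))
print('jar',shift((276,194,34,32),a,b),'ctl',shift((120,260,90,40),a,b),'paint',shift((364,176,33,22),a,b),'cork',shift((279,171,32,22),a,b))
```

```text
[ 0.48045722 -0.32377977  0.1577137 ] 0.04552130733686048
jar (0.8333333333333339, 0.5, 0.873) ctl (0.0, 0.0, 0.993) paint (0.0, 0.0, 0.996) cork (0.0, 0.0, 0.983)
```

servo_tool:
  targets:
    - {"dx":0,"dy":1.5,"dz":0.5,"spin":0.1,"grip":40}
    - {"dx":0.5,"dy":4.5,"dz":0.5,"spin":0.22,"grip":40}
    - {"dx":1,"dy":8,"dz":0.5,"spin":0.34,"grip":40}
    - {"dx":1.8,"dy":11.5,"dz":0.5,"spin":0.46,"grip":40}
    - {"dx":2.6,"dy":15,"dz":0.5,"spin":0.58,"grip":40}
    - {"dx":3.4,"dy":18.5,"dz":0.5,"spin":0.7,"grip":40}
    - {"dx":4.2,"dy":22,"dz":0.5,"spin":0.82,"grip":40}
    - {"dx":5,"dy":25,"dz":0.5,"spin":0.94,"grip":40}
    - {"dx":5.8,"dy":28,"dz":0.5,"spin":1.06,"grip":40}
    - {"dx":6.4,"dy":30.5,"dz":0.5,"spin":1.18,"grip":40}

```text
time_s: 45.8
tcp_pos: [0.5451, -0.017, 0.1616]
eef_rot: [180.0, 0.0, -110.8]
contact_force: [0.8, -0.7, -1.6]
gripper_width: 0.0454
```

servo_tool:
  targets:
    - {"dx":0.2,"dy":1.2,"dz":0,"spin":0.12,"grip":40}
    - {"dx":0.3,"dy":1.65,"dz":0,"spin":0.24,"grip":40}
    - {"dx":0.3,"dy":1.65,"dz":0,"spin":0.35,"grip":40}
    - {"dx":0.3,"dy":1.65,"dz":0,"spin":0.35,"grip":40}
    - {"dx":0.3,"dy":1.65,"dz":-1.5,"spin":0.35,"grip":40}
    - {"dx":0.3,"dy":1.65,"dz":-4,"spin":0.35,"grip":40}
    - {"dx":0.3,"dy":1.65,"dz":-7,"spin":0.35,"grip":40}
    - {"dx":0.3,"dy":1.65,"dz":-9.5,"spin":0.35,"grip":40}
    - {"dx":0.3,"dy":1.65,"dz":-11,"spin":0.35,"grip":40}
    - {"dx":0.3,"dy":1.65,"dz":-11.8,"spin":0.35,"grip":40}

```text
time_s: 46.63
tcp_pos: [0.5464, -0.0033, 0.041]
eef_rot: [179.8, -0.1, -91.4]
contact_force: [-0.7, 0.0, -2.6]
gripper_width: 0.0455
```

servo_tool:
  targets:
    - {"dx":0,"dy":0,"dz":-0.3,"spin":0,"grip":40}
    - {"dx":0,"dy":0,"dz":-0.5,"spin":0,"grip":40}
    - {"dx":0,"dy":0,"dz":-0.6,"spin":0,"grip":40}
    - {"dx":0,"dy":0,"dz":-0.7,"spin":0,"grip":40}
    - {"dx":0,"dy":0,"dz":-0.75,"spin":0,"grip":40}
    - {"dx":0,"dy":0,"dz":-0.8,"spin":0,"grip":40}
    - {"dx":0,"dy":0,"dz":-0.8,"spin":0,"grip":40}
    - {"dx":0,"dy":0,"dz":-0.8,"spin":0,"grip":40}
    - {"dx":0,"dy":0,"dz":-0.8,"spin":0,"grip":40}
    - {"dx":0,"dy":0,"dz":-0.8,"spin":0,"grip":40}

```text
time_s: 47.47
tcp_pos: [0.5486, -0.0024, 0.036]
eef_rot: [-179.9, 0.0, -91.1]
contact_force: [-1.8, 0.9, 6.2]
gripper_width: 0.0454
```

servo_tool:
  targets:
    - {"dx":0,"dy":0,"dz":0.05,"spin":0,"grip":60}
    - {"dx":0,"dy":0,"dz":0.05,"spin":0,"grip":75}
    - {"dx":0,"dy":0,"dz":0.05,"spin":0,"grip":90}
    - {"dx":0,"dy":0,"dz":0.05,"spin":0,"grip":100}
    - {"dx":0,"dy":0,"dz":1,"spin":0,"grip":100}
    - {"dx":0,"dy":0,"dz":3.5,"spin":0,"grip":100}
    - {"dx":0,"dy":0,"dz":7,"spin":0,"grip":100}
    - {"dx":0,"dy":0,"dz":10.5,"spin":0,"grip":100}
    - {"dx":0,"dy":-1,"dz":13.3,"spin":-0.1,"grip":100}
    - {"dx":0,"dy":-3.5,"dz":13.3,"spin":-0.22,"grip":100}

```text
time_s: 48.3
tcp_pos: [0.5521, -0.036, 0.1757]
eef_rot: [-179.4, 0.2, -103.8]
contact_force: [1.4, -0.8, -0.0]
gripper_width: 0.0874
```

servo_tool:
  targets:
    - {"dx":0.1,"dy":-3.5,"dz":0,"spin":-0.12,"grip":100}
    - {"dx":0.2,"dy":-7,"dz":0,"spin":-0.24,"grip":100}
    - {"dx":0.3,"dy":-10.5,"dz":0,"spin":-0.36,"grip":100}
    - {"dx":0.4,"dy":-14,"dz":0,"spin":-0.48,"grip":100}
    - {"dx":0.5,"dy":-17.5,"dz":0,"spin":-0.6,"grip":100}
    - {"dx":0.6,"dy":-20.5,"dz":0,"spin":-0.72,"grip":100}
    - {"dx":0.7,"dy":-23.5,"dz":0,"spin":-0.84,"grip":100}
    - {"dx":0.75,"dy":-26,"dz":0,"spin":-0.96,"grip":100}
    - {"dx":0.75,"dy":-27.8,"dz":0,"spin":-1.08,"grip":100}
    - {"dx":0.75,"dy":-28.55,"dz":0,"spin":-1.2,"grip":100}

```text
time_s: 49.13
tcp_pos: [0.5551, -0.3255, 0.1685]
eef_rot: [-180.0, -0.0, -173.0]
contact_force: [0.6, 0.3, -0.3]
gripper_width: 0.0877
```

servo_tool:
  targets:
    - {"dx":0,"dy":0,"dz":0,"spin":-0.11,"grip":100}
    - {"dx":0,"dy":0,"dz":0,"spin":-0.11,"grip":100}
    - {"dx":0,"dy":0,"dz":0,"spin":-0.11,"grip":100}
    - {"dx":0,"dy":0,"dz":0,"spin":-0.11,"grip":100}
    - {"dx":0,"dy":0,"dz":0,"spin":-0.11,"grip":100}
    - {"dx":0,"dy":0,"dz":0,"spin":-0.11,"grip":100}
    - {"dx":0,"dy":0,"dz":0,"spin":-0.11,"grip":100}
    - {"dx":0,"dy":0,"dz":0,"spin":-0.11,"grip":100}
    - {"dx":0,"dy":0,"dz":0,"spin":-0.11,"grip":100}
    - {"dx":0,"dy":0,"dz":0,"spin":-0.11,"grip":100}

```text
time_s: 49.97
tcp_pos: [0.5556, -0.3229, 0.1682]
eef_rot: [180.0, -0.0, -178.8]
contact_force: [-0.7, 0.8, -0.2]
gripper_width: 0.0874
```

```bash
cat > cmp.py <<'E'
from h import *
def shift(bx,a,b):
    l,t,w,h=bx
    T=a[t:t+h,l:l+w];S=b[t-8:t+h+8,l-8:l+w+8]
    sc=6;R=cv2.matchTemplate(cv2.resize(S,None,fx=sc,fy=sc,interpolation=2),cv2.resize(T,None,fx=sc,fy=sc,interpolation=2),cv2.TM_CCOEFF_NORMED)
    _,v,_,p=cv2.minMaxLoc(R);return (round(p[0]/sc-8,2),round(p[1]/sc-8,2),round(v,3))
def cmp(bxs):
    a=cv2.imread('pics/top0.png');b=r.capture('top');cv2.imwrite('pics/tcmp.png',b)
    for n,x in bxs.items(): print(n,shift(x,a,b))
E
python3 - <<'E'
from look import *
look(['can'],z=.004)
from cmp import *
cmp({'jar':(276,194,34,32),'bottle':(321,200,30,34),'cork':(279,171,32,22),'paint':(364,176,33,22)})
E
```

```text
49.97 [ 0.5556 -0.3229  0.1682] [ 180.    -0.  -178.8] [-0.71691008  0.82163992 -0.20450061] 0.0874
can 0.75 [293. 192. 347. 282.] [ 556.3 -324.4   92. ] 0.942
jar (0.67, 0.83, 0.975)
bottle (0.0, 0.17, 0.94)
cork (0.0, 0.0, 0.978)
paint (0.0, 0.0, 0.995)
```

The bottle's return matches the start picture to under 0.4 mm. The jar is about 1.8 mm off, which is fine, and the cork and paint box are unmoved. Now the can.

servo_tool:
  targets:
    - {"dx":0,"dy":0,"dz":-2,"spin":0,"grip":100}
    - {"dx":0,"dy":0,"dz":-5,"spin":0,"grip":100}
    - {"dx":0,"dy":0,"dz":-8.5,"spin":0,"grip":100}
    - {"dx":0,"dy":0,"dz":-11,"spin":0,"grip":100}
    - {"dx":0,"dy":0,"dz":-12.7,"spin":0,"grip":100}
    - {"dx":0,"dy":0,"dz":-13.2,"spin":0,"grip":85}
    - {"dx":0,"dy":0,"dz":-13.2,"spin":0,"grip":70}
    - {"dx":0,"dy":0,"dz":-13.2,"spin":0,"grip":58}
    - {"dx":0,"dy":0,"dz":-13.2,"spin":0,"grip":52}
    - {"dx":0,"dy":0,"dz":-13.2,"spin":0,"grip":46}

```text
time_s: 50.95
tcp_pos: [0.5567, -0.3233, 0.0379]
eef_rot: [-180.0, 0.1, -178.8]
contact_force: [0.1, -0.5, 0.3]
gripper_width: 0.0599
```

servo_tool:
  targets:
    - {"dx":0,"dy":0,"dz":0,"spin":0,"grip":35}
    - {"dx":0,"dy":0,"dz":0,"spin":0,"grip":35}
    - {"dx":0,"dy":0,"dz":0,"spin":0,"grip":35}
    - {"dx":0,"dy":0,"dz":0,"spin":0,"grip":35}
    - {"dx":0,"dy":0,"dz":0,"spin":0,"grip":35}
    - {"dx":0,"dy":0,"dz":1,"spin":0,"grip":35}
    - {"dx":0,"dy":0,"dz":3.5,"spin":0,"grip":35}
    - {"dx":0,"dy":0,"dz":6.5,"spin":0,"grip":35}
    - {"dx":0,"dy":0,"dz":9,"spin":0,"grip":35}
    - {"dx":0,"dy":0.5,"dz":10,"spin":0,"grip":35}

```text
time_s: 51.78
tcp_pos: [0.5571, -0.3191, 0.1403]
eef_rot: [-179.9, 0.2, -178.8]
contact_force: [0.9, -0.3, -1.8]
gripper_width: 0.0399
```

servo_tool:
  targets:
    - {"dx":0,"dy":1.5,"dz":0.2,"spin":0.1,"grip":35}
    - {"dx":0,"dy":3.5,"dz":0.2,"spin":0.22,"grip":35}
    - {"dx":-0.1,"dy":6,"dz":0.2,"spin":0.34,"grip":35}
    - {"dx":-0.1,"dy":8.5,"dz":0.2,"spin":0.46,"grip":35}
    - {"dx":-0.2,"dy":11,"dz":0.2,"spin":0.58,"grip":35}
    - {"dx":-0.2,"dy":13.5,"dz":0.2,"spin":0.7,"grip":35}
    - {"dx":-0.3,"dy":16,"dz":0.2,"spin":0.82,"grip":35}
    - {"dx":-0.3,"dy":18.5,"dz":0.2,"spin":0.94,"grip":35}
    - {"dx":-0.4,"dy":20.5,"dz":0.2,"spin":1.06,"grip":35}
    - {"dx":-0.5,"dy":22,"dz":0.2,"spin":1.18,"grip":35}

```text
time_s: 52.62
tcp_pos: [0.5497, -0.096, 0.1376]
eef_rot: [179.9, 0.0, -110.8]
contact_force: [0.3, -1.3, -2.4]
gripper_width: 0.0399
```

servo_tool:
  targets:
    - {"dx":0,"dy":1,"dz":0,"spin":0.12,"grip":35}
    - {"dx":0,"dy":1.4,"dz":0,"spin":0.22,"grip":35}
    - {"dx":0,"dy":1.4,"dz":0,"spin":0.265,"grip":35}
    - {"dx":0,"dy":1.4,"dz":0,"spin":0.265,"grip":35}
    - {"dx":0,"dy":1.4,"dz":-1.5,"spin":0.265,"grip":35}
    - {"dx":0,"dy":1.4,"dz":-4,"spin":0.265,"grip":35}
    - {"dx":0,"dy":1.4,"dz":-6.5,"spin":0.265,"grip":35}
    - {"dx":0,"dy":1.4,"dz":-8,"spin":0.265,"grip":35}
    - {"dx":0,"dy":1.4,"dz":-8.8,"spin":0.265,"grip":35}
    - {"dx":0,"dy":1.4,"dz":-9.2,"spin":0.265,"grip":35}

```text
time_s: 53.45
tcp_pos: [0.5495, -0.0842, 0.0447]
eef_rot: [179.8, -0.0, -96.1]
contact_force: [0.1, 0.4, -0.9]
gripper_width: 0.0398
```

servo_tool:
  targets:
    - {"dx":0,"dy":0,"dz":-0.2,"spin":0,"grip":35}
    - {"dx":0,"dy":0,"dz":-0.3,"spin":0,"grip":35}
    - {"dx":0,"dy":0,"dz":-0.4,"spin":0,"grip":35}
    - {"dx":0,"dy":0,"dz":-0.5,"spin":0,"grip":35}
    - {"dx":0,"dy":0,"dz":-0.55,"spin":0,"grip":35}
    - {"dx":0,"dy":0,"dz":-0.6,"spin":0,"grip":35}
    - {"dx":0,"dy":0,"dz":-0.6,"spin":0,"grip":35}
    - {"dx":0,"dy":0,"dz":-0.6,"spin":0,"grip":35}
    - {"dx":0,"dy":0,"dz":-0.6,"spin":0,"grip":35}
    - {"dx":0,"dy":0,"dz":-0.6,"spin":0,"grip":35}

```text
time_s: 54.28
tcp_pos: [0.551, -0.084, 0.0407]
eef_rot: [-180.0, 0.0, -96.0]
contact_force: [-2.2, 0.4, 4.7]
gripper_width: 0.04
```

Contact is 4.7 N. Release, rise, move clear and check everything.

servo_tool:
  targets:
    - {"dx":0,"dy":0,"dz":0.05,"spin":0,"grip":55}
    - {"dx":0,"dy":0,"dz":0.05,"spin":0,"grip":70}
    - {"dx":0,"dy":0,"dz":0.05,"spin":0,"grip":85}
    - {"dx":0,"dy":0,"dz":0.05,"spin":0,"grip":100}
    - {"dx":0,"dy":0,"dz":1,"spin":0,"grip":100}
    - {"dx":0,"dy":0,"dz":3.5,"spin":0,"grip":100}
    - {"dx":0,"dy":0,"dz":7,"spin":0,"grip":100}
    - {"dx":0,"dy":0,"dz":10.5,"spin":0,"grip":100}
    - {"dx":0,"dy":0,"dz":13.3,"spin":0,"grip":100}
    - {"dx":0,"dy":-1,"dz":14,"spin":0,"grip":100}

```text
time_s: 55.12
tcp_pos: [0.5534, -0.0934, 0.1864]
eef_rot: [-179.5, 0.1, -95.9]
contact_force: [-0.3, 0.3, 1.8]
gripper_width: 0.0872
```

servo_tool:
  targets:
    - {"dx":-0.5,"dy":-3,"dz":0,"spin":0,"grip":100}
    - {"dx":-1,"dy":-6,"dz":0,"spin":0,"grip":100}
    - {"dx":-2,"dy":-9.5,"dz":0,"spin":0,"grip":100}
    - {"dx":-3,"dy":-13,"dz":0,"spin":0,"grip":100}
    - {"dx":-4,"dy":-16.5,"dz":0,"spin":0,"grip":100}
    - {"dx":-5,"dy":-20,"dz":0,"spin":0,"grip":100}
    - {"dx":-6,"dy":-23,"dz":0,"spin":0,"grip":100}
    - {"dx":-7,"dy":-26,"dz":0,"spin":0,"grip":100}
    - {"dx":-7.5,"dy":-28,"dz":0,"spin":0,"grip":100}
    - {"dx":-7.5,"dy":-28,"dz":0,"spin":0,"grip":100}

```text
time_s: 55.95
tcp_pos: [0.474, -0.3773, 0.1801]
eef_rot: [180.0, -0.0, -96.2]
contact_force: [0.5, 0.8, -0.5]
gripper_width: 0.0875
```

Run:
```python
from look import *
from cmp import *
cmp({'can':(360,196,40,36),'jar':(276,194,34,32),'bottle':(321,200,30,34),'cork':(279,171,32,22),'paint':(364,176,33,22)})
look(['can','bottle','jar','pigment_tin'],c='top',zs={'pigment_tin':.036})
a=cv2.imread('pics/tcmp.png')[140:320,110:420];s=r.capture('scene')[160:320,230:480]
cv2.imwrite('pics/fin.png',np.hstack([cv2.resize(a,(400,300)),cv2.resize(s,(400,300))]))
```

```text
can (-0.17, -0.17, 0.985)
jar (0.67, 0.83, 0.976)
bottle (0.0, 0.17, 0.938)
cork (0.0, 0.0, 0.976)
paint (0.0, 0.0, 0.995)
56.0 [ 0.4745 -0.3758  0.18  ] [180.    0.  -96.2] [0.22921924 0.6017796  0.58338724] 0.0876
can 0.7 [359. 199. 397. 233.] [550.5 -82.3  -5.9] 0.954
bottle 0.93 [325. 203. 350. 231.] [545.2  -1.4  -6. ] 0.832
jar 0.69 [275. 197. 310. 235.] [549.5  76.6   1.9] 0.945
pigment_tin 0.82 [146. 224. 186. 258.] [495.7 314.3   3.5] 0.965
```

View pics/fin.png

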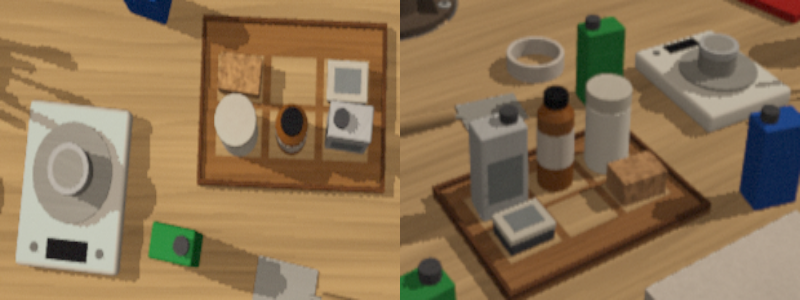

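Everything stands upright in place and the tin is on the pan. Hand in.

```bash
python3 -c "
from plant import r
print(r.close_job(), r.get_state()['time_s'])"
```

```text
the job is handed in; nothing more can be done
the job is handed in; nothing more can be done
```

The job is done and handed in at about 56 s of the 138 s. I moved the can, bottle and jar upright onto the side tray, set the pigment tin on the scale's pan, then stood all three back in the caddy.

**Last checks (image comparison and overlay fits):**

| Thing | Result |
|---|---|
| Pigment tin | about 2–3 mm from the pan centre |
| Can | within about 0.4 mm of its start position |
| Bottle | within about 0.4 mm by image comparison; the mask fit read about 2.5 mm off its start value in x, with poor overlap |
| Jar | about 1.8 mm off its start position; I left it |
| Cork block, paint box | unmoved |
| Arm | clear of everything |

**What went wrong on the way:**
- **First tin grasp:** it closed on nothing. The finger ends sit about 26 mm higher than the reported TCP. I confirmed this in the scene camera, regripped lower, and the tin was never moved or tipped.
- **Jar onto the tray:** it touched down with a 42 N wrist-force reading, against a limit of 120 N. That may explain the jar's small offset.
- **Top camera:** it read about 2–3 mm high in y against the wrist camera and the arm. I corrected for this when placing the tin.

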